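# Stow the consumables case over the bay's step and shut the gate

### The job

Stow the steel case in the bay: using the handle, tip its front end up and rest it on the edge of the bay's raised deck while its rear edge stays down on the bench, then slide it up over the step, front end first, until it stands flat and fully home against the back stop. Then swing the bay's gate fully shut behind it. Leave the round grinding disc and the hand brush lying beside it where they are.

Things in the scene. Friction and masses are not known exactly. Their poses are not given: they have to be found in the camera images.
- case: The consumables case: closed plain steel box 170 mm long (its x), 110 mm wide (its y), 60 mm high, about 0.7 kg, starting flat on the bench. Origin: centre of the underside; +x points to its front end, where the handle is; z up. It is too wide to grip across; the handle is its only grip.
- case_handle (a point): Middle of the case's lift handle: a straight bar 14 mm wide (y) and 14 mm high, 70 mm long along the case's x, on two legs at its ends, 45 mm ahead of the case's centre, 92 mm above the case's underside (25 mm free between lid and bar). Pinch its 14 mm width from above; the case can pivot nose-up between the fingers. Axes as the case's.
- case_nose (a point): Middle of the case's front lower edge (85 mm ahead of its origin). Axes as the case's.
- case_tail (a point): Middle of the case's rear lower edge (85 mm behind its origin). The plain rear face above it can be pushed. Once the case's middle is past the step the rear has to rise 20 mm: a push that stays at one height holds it down by friction and jams, a push that rises as it advances helps it up. Axes as the case's.
- bay: The stowage bay, fixed to the bench: a dark steel deck raised 20 mm above the bench, 172 mm wide, with grey side rails, a back stop and a hood. Origin: at bench level under the middle of the deck's front edge (the step); +x points into the bay, +y to the left looking in. Rails: inner faces at y = +-64 mm, tops 50 mm above the bench, flared outward over the first 40 mm.
- bay_stop (a point): Middle of the back stop's front face at deck height: bay x 185, y 0, 20 mm above the bench. The deck runs from bay x = 0 to here. The case stands home with its nose here and its tail at bay x = 15 mm. Axes as the bay's.
- bay_hood (a point): Middle of the hood's front lower edge (bay x 110, 175 mm above the bench). The hood, a shelf with two reels on it, covers bay x = 110 to 198 mm over the whole width; its reels' tops are 234 mm above the bench. The level case with its handle passes under it, but not a gripper. Axes as the bay's.
- gate (a joint): Angle (rad) of the bay's gate about an upright hinge at the right end of the mouth: 0 = shut across the mouth (at its stop), about 2 = open, clear of the mouth. The bar points along the bay's +y at 0 and turns to the bay's -x as the value grows, limit 2.4. Light friction (0.05 N m) holds it where it is left. Bar 165 mm long, 10 mm thick, 32 to 58 mm above the bench.
- gate_grip (a point): Point to grip on the gate's upright round grip post: 16 mm across, top 110 mm above the bench, this point 92 mm above the bench on its axis and 105 mm from the hinge. The post turns freely between fingers that keep their direction.
- gate_hinge (a point): The gate's upright hinge axis, 15 mm in front of the deck edge and 90 mm right of the bay's middle (bay x -15, y -90 mm), 45 mm above the bench. Axes as the bay's.
- wirebrush: Bystander: loose hand brush, about 200 mm long. Origin: under its middle.
- flapdisc: Bystander: loose grinding disc, 104 mm across, 18 mm high, lying flat. Origin: under its middle.
Things that resemble listed ones, but are neither listed nor needed, are in the scene too. Of the things that look like the case, the smaller one is meant.

How it is judged:
On the way, in this order (a step that is already met when the one before it is completed fails the run):
1. the case's front edge is up on the deck (at least 8 mm past its edge, between the rails) with its rear edge still down on the bench (x of case_nose in the frame of bay between 0.008 and 0.12 m and y of case_nose in the frame of bay between -0.03 and 0.03 m and height (world z) of case_nose between 0.016 and 0.06 m and height (world z) of case_tail below 0.009 m), for 0.2 s.
2. the case stands flat on the deck, fully home against the back stop (within 10 mm), with the gate still open (x of case_nose in the frame of bay above 0.175 m and y of case_nose in the frame of bay between -0.02 and 0.02 m and y of case_tail in the frame of bay between -0.02 and 0.02 m and height (world z) of case between 0.015 and 0.026 m and angle between case's own z axis and vertical below 0.05 rad and linear speed of case below 0.03 m/s and value of joint gate above 0.5 rad), for 0.2 s.
At the end, for the whole second after the job is handed in: The case stands flat and at rest on the bay's deck (tilt under 0.05 rad), front end inwards and within 10 mm of the back stop, both ends within 20 mm of the bay's middle line, and the gate is shut to within 0.08 rad; nothing is touched by the robot (x of case_nose in the frame of bay above 0.175 m and y of case_nose in the frame of bay between -0.02 and 0.02 m and y of case_tail in the frame of bay between -0.02 and 0.02 m and height (world z) of case between 0.015 and 0.026 m and angle between case's own z axis and vertical below 0.05 rad and linear speed of case below 0.03 m/s and value of joint gate below 0.08 rad and velocity of joint gate below 0.05 rad/s).
It fails at once if the case's rear end is lifted high (over 60 mm): the case is carried, tipped over or thrown (height (world z) of case_tail above 0.06 m).
It fails at once if the disc or the brush is moved by more than 30 mm (distance of any of wirebrush, flapdisc from where it was at the start of the episode above 0.03 m).
It also fails if it takes over 70 s, if anything falls off the work surface, if the arm or the gripper's body presses on something with over 40 N, if the wrist force passes 120 N, or if a joint passes its speed limit or range.

### The arm

A 7-joint arm with a two-finger parallel gripper is mounted at the origin on the work surface. World frame = base frame: x ahead of the robot, y to its left, z up, the work surface at z = 0. Lengths are in m, angles in rad, forces in N, time in s.
With the tool pointing down it reaches from about 0.4 to 0.85 m from the base axis. Payload 10.4 kg.
Tool frame: the origin (TCP) lies on the centre line of the jaws, within the pads' length; the fingertips stand r.tip_extent ahead of it and the grasp point (between the pads) lies 8 mm behind it (r.tip_extent is the distance from the TCP to the fingertips, in m); z points along the fingers, y is the direction in which the jaws open and shut (so a half turn about z gives the same grasp; the last joint's range is limited). The gripper opens to 87 mm and grips with 3 to 60 N. Pads are 19 mm wide; open, the fingers measure 117 mm over their backs; the gripper's body (75 mm by 190 mm) begins 51 mm behind the grasp point.
Start: joints at [1.112, 0.332, -0.065, 1.46, 0.022, 1.35, -0.088], TCP at [0.264, -0.567, 0.234] pointing down, gripper open.
Joint ranges: [-2.6, 2.6], [-0.5, 2.12], [-1.47, 1.34], [0.16, 2.42], [-1.27, 4.41], [0.06, 2.06], [-2.6, 2.6]. Speed limits (rad/s): [2.22, 2.22, 2.79, 2.79, 3.14, 3.14, 3.14].

### API

Orientations are given as a unit quaternion [x, y, z, w].
In Python, from bench import r gives the robot as it stands.
- The arm moves only by the shell command python3 -m jog 'ROWS' [FORCE]. ROWS is JSON, a list of rows, each a list of 7 numbers: the shift along the tool's x, y, z in cm, then the turn, a rotation vector about the tool's x, y, z in rad, then the opening, from -1 (shut) to 1 (fully open). In form: [[tx, ty, tz, wx, wy, wz, jaw], ...]. A call has 1 to 20 rows; each row shifts and turns the commanded pose from where the row before left it, along the tool's axes as they then stand; what a row does not reach is not made up. A row lasts 1/8 s, in which the tool goes at most 62.5 mm and 10.7 degrees, less where a joint would pass 70% of its speed; a pose out of reach is approached as far as the arm can. A call with a gripper value outside its range is refused whole. The fingers move at their own pace and stop on an object; FORCE is the grip in N (left out, the last holds). Time passes only in rows, so rows that do not move let the fingers close. It gives the time, the measured TCP pose, the force and the opening at its end, in the units of the state.
- r.read_state(): the state, without advancing time (a new reading comes with each control period).
- r.camera(name): name is "side" or "top"; returns a dict with "frame" (420x560x3 uint8, red, green, blue), "fx", "fy", "cx", "cy" (pixels), "camera_from_world" (4x4, takes a point from world to camera coordinates). Camera axes: x right, y down, z forward; pixel columns grow to the right and rows downward; lengths in m; the calibration is good to about 2 mm. A picture is of the moment at which its call begins. There is no depth.
- r.close_job(): hands the job in, once; it reports no verdict.
Trained networks look in a picture, given as the dict that the camera call returned (one of the last four; its "shot" number tells which), for a name from the list of things; names that differ only in an ending like _2 or _b are one class to them, and where a whole thing is asked for, a point or a joint stands for the part that bears it (a point fixed in the world has none). Each returns a list of dicts, best first, with "score" (0 to 1); they miss things now and then, are a little off and sometimes report something else, mostly with a low value. They report only what shows in the picture. A call takes as long as a camera call. They do not tell look-alikes from the thing itself.
- r.search_frame(picture, thing): "rect" ([left, top, right, bottom] in pixels, round what is visible of it).
The state is a dict: "time": time; "joint_positions": joint angles; "joint_vel": joint speeds; "joint_torque": joint torques, N m; "ee_pos": TCP position; "eef_rot": TCP orientation; "ft_force": force on the tool from outside, world axes, zero at the start; "torque": the same for the moment, N m; "width": finger opening in m.
Only numpy, scipy, OpenCV 4.12 (cv2) and the standard library are available. Lean on these libraries where they do the work, as an engineer would, in place of code of your own. Each camera call takes 0.05 s, during which the arm holds its last target.

## Working session

There is one attempt and no reset: what is moved stays moved. The work goes in short steps, Python scripts to look and compute and a shell command to move; the robot and the scene stay as the last step left them, time stands still between calls to the robot, and variables do not carry over. Pictures are saved under pics/ and viewed, and the job is handed in when it is done.

```bash
ls; mkdir -p pics; python3 - <<'E'
from bench import r
import cv2,json
s=r.read_state();print(s, r.tip_extent)
for n in("side","top"):
    p=r.camera(n);cv2.imwrite(f"pics/{n}0.png",p["frame"][:,:,::-1])
    print(n,p["fx"],p["fy"],p["cx"],p["cy"],p["camera_from_world"])
    for t in("case","case_handle","bay","gate","gate_grip","wirebrush","flapdisc"):
        print(t,[(d["score"],d["rect"]) for d in r.search_frame(p,t)[:4]])
E
```

```text
pics
{'time': 0.0, 'joint_positions': array([ 1.11241679,  0.33285303, -0.06470109,  1.46094598,  0.02159177,
        1.34990313, -0.08850089]), 'joint_vel': array([-0.0001127 ,  0.00056414,  0.00084807, -0.00052834, -0.00042528,
        0.00066369, -0.00077839]), 'joint_torque': array([-7.21132510e-04, -6.23257899e+01,  2.42493051e-02, -3.89899242e+01,
       -6.13353588e-02,  3.97680828e-02,  1.67797639e-04]), 'ee_pos': array([ 0.26366268, -0.56624859,  0.23276347]), 'eef_rot': array([ 9.76353448e-01,  2.16179196e-01, -1.81140299e-04, -6.83568635e-04]), 'ft_force': array([ 0.31172892, -0.15439173, -0.33401842]), 'torque': array([ 0.01669732, -0.01995719, -0.05331909]), 'width': 0.08651821161818121} 0.011
side 418.7727282097127 418.7727282097127 279.5529040774041 206.55850078769706 [[-0.96100527 -0.2765086   0.00344427  0.48742839]
 [-0.19863185  0.68157208 -0.70427614  0.29470099]
 [ 0.19239089 -0.67749723 -0.70991778  1.01021561]
 [ 0.          0.          0.          1.        ]]
case [(0.75, [275.0, 190.1, 322.9, 250.7]), (0.68, [341.5, 110.7, 415.1, 171.3])]
case_handle [(0.86,
[... 441 characters left out ...]
2.68720145412783 277.93302445702693 216.05432596108986 [[-0.02040572 -0.99978254 -0.00429893 -0.14934455]
 [-0.99442344  0.02074096 -0.10340134  0.56436479]
 [ 0.10346802  0.00216498 -0.99463042  1.66111141]
 [ 0.          0.          0.          1.        ]]
case [(0.95, [265.4, 217.0, 315.4, 248.4]), (0.86, [372.8, 245.5, 459.5, 297.2])]
case_handle [(0.69, [367.9, 242.3, 459.2, 298.7]), (0.57, [264.9, 214.5, 315.0, 246.9])]
bay [(0.58, [146.9, 185.9, 253.9, 274.8]), (0.23, [160.9, 281.0, 213.8, 301.9])]
gate [(0.64, [213.0, 185.5, 251.9, 217.6])]
gate_grip [(0.48, [210.6, 181.4, 252.3, 221.2])]
wirebrush [(0.66, [159.9, 279.0, 214.1, 303.0])]
flapdisc [(0.9, [279.9, 154.3, 306.2, 186.9])]
```

View pics/side0.png

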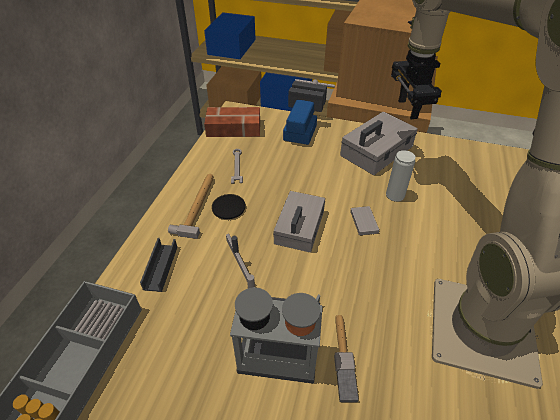

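```bash
python3 - <<'E'
import cv2
a=cv2.imread("pics/top0.png")[140:320,130:340];cv2.imwrite("pics/t1.png",cv2.resize(a,None,fx=3.3,fy=3.3,interpolation=cv2.INTER_CUBIC))
a=cv2.imread("pics/side0.png")[170:400,200:380];cv2.imwrite("pics/s1.png",cv2.resize(a,None,fx=2.6,fy=2.6,interpolation=cv2.INTER_CUBIC))
E
```

```text
(no output)
```

View pics/t1.png

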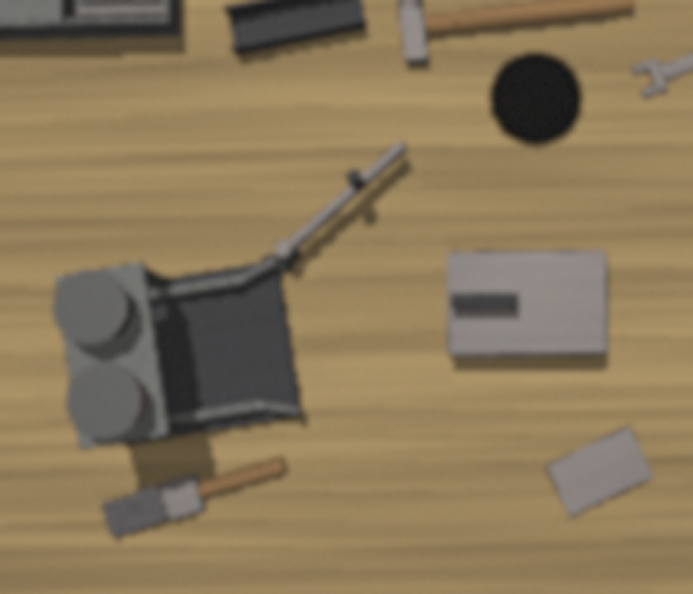

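View pics/s1.png

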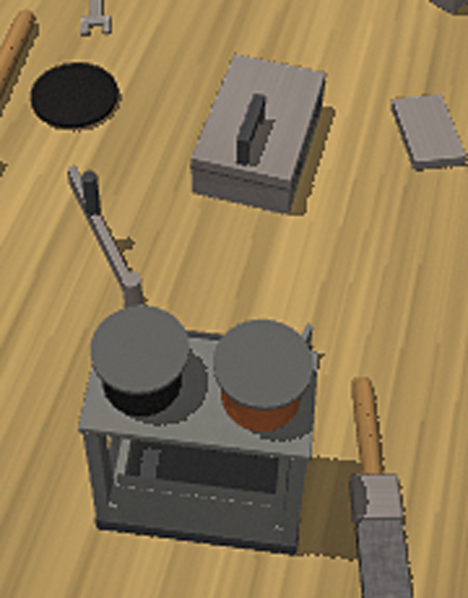

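View pics/top0.png

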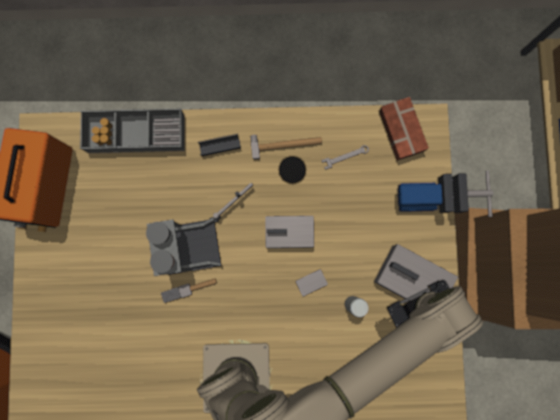

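```bash
cat > h.py <<'E'
import numpy as np,cv2
def proj(p,P):
    P=np.atleast_2d(P);c=p["camera_from_world"];q=P@c[:3,:3].T+c[:3,3]
    return np.c_[p["fx"]*q[:,0]/q[:,2]+p["cx"],p["fy"]*q[:,1]/q[:,2]+p["cy"]]
def ray(p,u,v,z):
    c=p["camera_from_world"];R=c[:3,:3];o=-R.T@c[:3,3]
    d=R.T@np.array([(u-p["cx"])/p["fx"],(v-p["cy"])/p["fy"],1]);return o+d*(z-o[2])/d[2]
def fr(x,y,a,L):
    L=np.atleast_2d(np.array(L,float));c,s=np.cos(a),np.sin(a)
    return np.c_[x+c*L[:,0]-s*L[:,1],y+s*L[:,0]+c*L[:,1],L[:,2]]
def overlay(p,polys,roi,k,fn):
    u0,v0,u1,v1=roi;im=cv2.resize(p["frame"][v0:v1,u0:u1,::-1],None,fx=k,fy=k,interpolation=cv2.INTER_CUBIC)
    for P,col in polys:
        q=((proj(p,P)+.5-[u0,v0])*k-.5);cv2.polylines(im,[np.round(q*8).astype(np.int32)],False,col,1,cv2.LINE_AA,3)
    cv2.imwrite(fn,im)
def box(x0,x1,y0,y1,z):return [[x0,y0,z],[x1,y0,z],[x1,y1,z],[x0,y1,z],[x0,y0,z]]
def casep(x,y,a):
    return [(fr(x,y,a,box(-.085,.085,-.055,.055,z)),c) for z,c in((0,(0,255,0)),(.06,(0,0,255)))]+[(fr(x,y,a,box(.01,.08,-.007,.007,.099)),(255,0,0))]
def bayp(x,y,a,g=None):
    o=[(fr(x,y,a,box(0,.185,-.086,.086,.02)),(0,255,0)),(fr(x,y,a,box(.11,.198,-.086,.086,.175)),(0,0,255)),
     (fr(x,y,a,[[0.04,.064,.05],[.185,.064,.05]]),(255,0,0)),(fr(x,y,a,[[0.04,-.064,.05],[.185,-.064,.05]]),(255,0,0))]
    if g is not None:
        d=np.array([-np.sin(g),np.cos(g),0]);h=np.array([-.015,-.09,0])
        o+=[(fr(x,y,a,[h+[0,0,.058],h+[0,0,.058]+d*.165]),(0,255,255)),(fr(x,y,a,[h+d*.105+[0,0,.058],h+d*.105+[0,0,.11]]),(255,0,255))]
    return o
E
cat > fit.py <<'E'
from bench import r
from h import *
import sys
T=r.camera("top");S=r.camera("side")
k=lambda u,v:(u/3.3+130-.35,v/3.3+140-.35)
cc=[ray(T,*k(*q),.06)[:2] for q in((447,252),(607,252),(607,354),(450,354))]
print("case",cc,np.mean(cc,0))
for q in((55,276),(140,264),(168,437),(80,447)): print("hood",ray(T,*k(*q),.18)[:2])
for q in((280,278),(302,418)):print("deck",ray(T,*k(*q),.02)[:2])
print("hinge",ray(T,*k(287,250),.06)[:2],"tip",ray(T,*k(403,147),.058)[:2],"post",ray(T,*k(355,180),.11)[:2])
E
python3 fit.py
```

```text
case [array([ 0.55901474, -0.11600982]), array([ 0.55546728, -0.28608954]), array([ 0.44722228, -0.28303572]), array([ 0.45063292, -0.11727203])] [ 0.50308431 -0.20060178]
hood [0.53073033 0.26723518]
hood [0.54087033 0.1834194 ]
hood [0.37081479 0.15563109]
hood [0.36288022 0.24143997]
deck [0.53855571 0.06734339]
deck [0.3865982  0.04460978]
hinge [0.56470535 0.05420583] tip [ 0.67341093 -0.07075818] post [ 0.6307945  -0.02344724]
```

```bash
cat > ov.py <<'E'
from bench import r
from h import *
import sys
c=list(map(float,sys.argv[1].split(',')));b=list(map(float,sys.argv[2].split(',')));t=sys.argv[3]
T=r.camera("top");S=r.camera("side")
P=casep(*c)+bayp(*b)
overlay(T,P,(140,170,330,290),4,f"pics/ot{t}.png");overlay(S,P,(215,175,345,390),2.75,f"pics/os{t}.png")
E
python3 ov.py 0.503,-0.2006,1.56 0.472,0.058,1.731,2.25 a
```

```text
(no output)
```

View pics/ota.png

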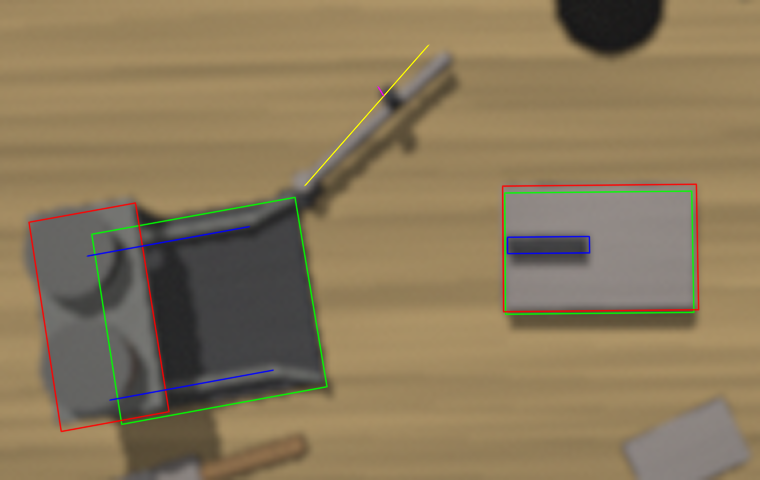

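View pics/osa.png

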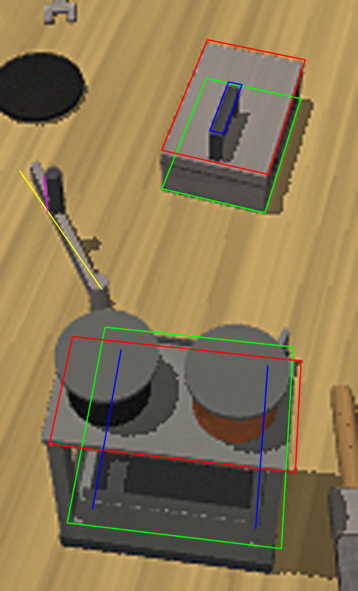

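```bash
python3 ov.py 0.503,-0.2006,1.56 0.473,0.059,1.762,2.12 b
```

```text
(no output)
```

View pics/otb.png

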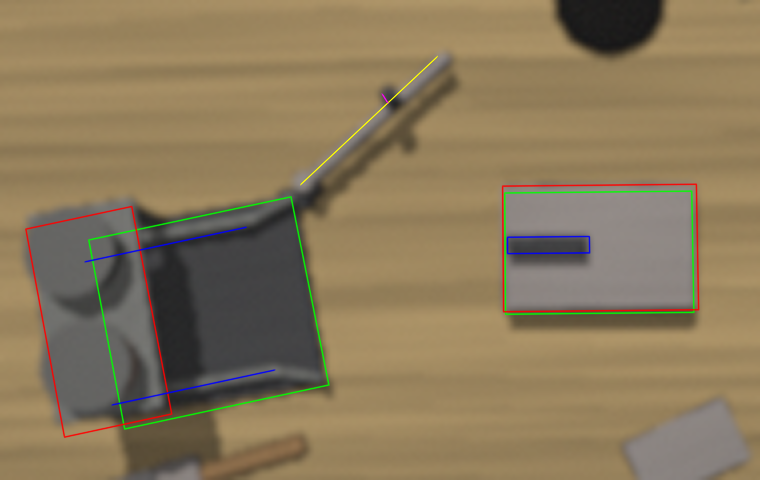

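View pics/osb.png

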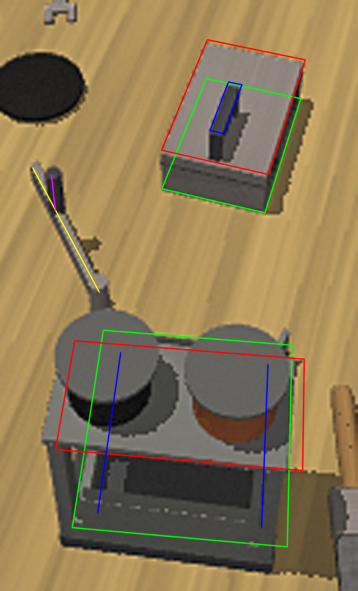

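```bash
python3 - <<'E'
import cv2
a=cv2.imread("pics/top0.png")[180:280,140:260];cv2.imwrite("pics/t2.png",cv2.resize(a,None,fx=6,fy=6,interpolation=cv2.INTER_CUBIC))
a=cv2.imread("pics/side0.png")[280:390,220:335];cv2.imwrite("pics/s2.png",cv2.resize(a,None,fx=5.4,fy=5.4,interpolation=cv2.INTER_CUBIC))
E
```

```text
(no output)
```

View pics/t2.png

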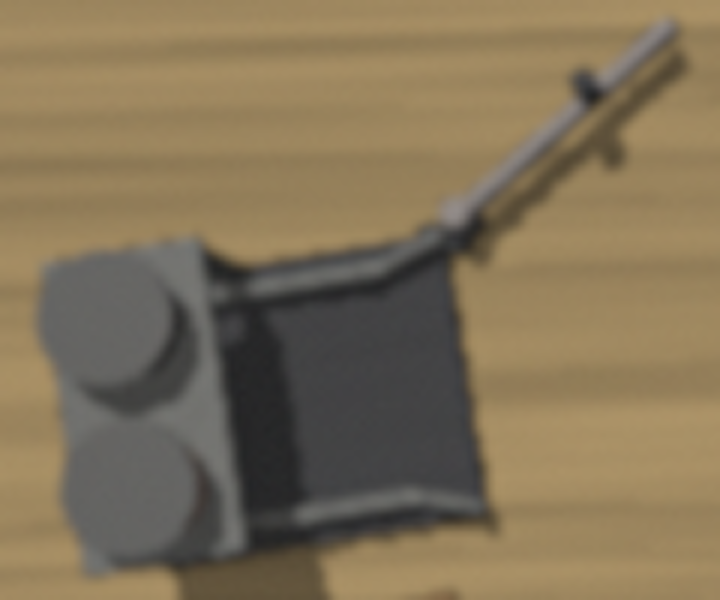

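View pics/s2.png

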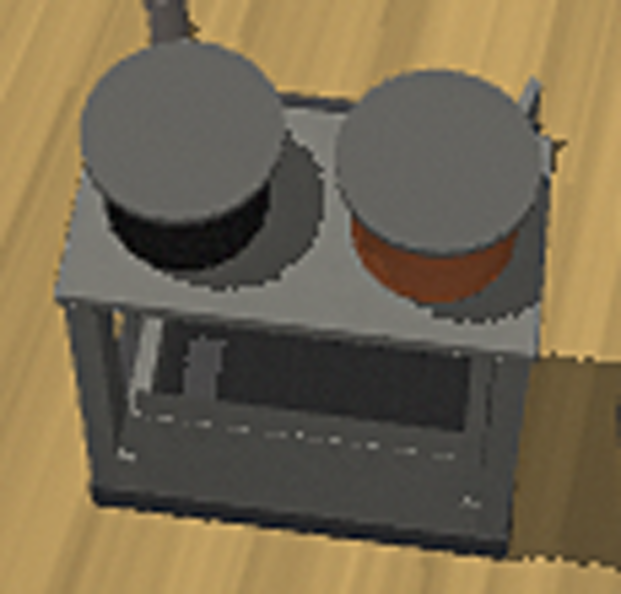

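```bash
cat > fit2.py <<'E'
from bench import r
from h import *
from scipy.optimize import least_squares
T=r.camera("top");S=r.camera("side")
kt=lambda u,v:np.array([(u+.5)/6-.5+140,(v+.5)/6-.5+180]);ks=lambda u,v:np.array([(u+.5)/5.4-.5+220,(v+.5)/5.4-.5+280])
def res(q):
    x,y,a,g,zh,w,xb=q;d=np.array([-np.sin(g),np.cos(g),0]);h=np.array([-.015,-.09,0])
    pt=[([.11,-w,zh],(198,238)),([.11,w,zh],(245,552)),([0,.086,.02],(490,521)),(h+d*.165+[0,0,.058],(672,25)),(h+d*.105+[0,0,.11],(585,80)),(h+[0,0,.06],(460,213)),
     ([.04,.064,.05],(410,488)),([.15,.064,.05],(267,512)),([.04,-.064,.05],(385,279)),([.13,-.064,.05],(260,300)),([0,-.064,.02],(453,262))]
    ps=[([.198,-w,zh],(58,297)),([.198,w,zh],(540,352)),([xb,-.086,0],(93,500)),([xb,.086,0],(510,553))]
    e=[(proj(T,fr(x,y,a,[P]))[0]-kt(*o)) for P,o in pt]+[(proj(S,fr(x,y,a,[P]))[0]-ks(*o)) for P,o in ps]
    return np.array(e).ravel()
s=least_squares(res,[.472,.058,1.73,2.2,.18,.086,.198],loss="soft_l1",x_scale=[.01,.01,.05,.1,.01,.01,.01])
print(s.x.round(4));print(res(s.x).reshape(-1,2).round(1))
E
python3 fit2.py
```

```text
[0.4747 0.0564 1.721  2.1401 0.1771 0.0859 0.1964]
[[ 1.3 -0.3]
 [ 1.4 -0.3]
 [ 0.2 -1. ]
 [-0.3  0.1]
 [ 0.3  0. ]
 [ 0.1 -0. ]
 [ 0.2  0.3]
 [-7.   1.6]
 [-1.2 -0.9]
 [-5.6 -0. ]
 [-0.2  0.8]
 [ 0.1 -0.7]
 [ 0.1  0.2]
 [ 0.1 -0.2]
 [-0.1  0.2]]
```

```bash
cat > d.py <<'E'
# usage: d.py x y z yaw_of_tool_x  -> shift in the tool axes (cm) as they stand now, and turn
from bench import r
import numpy as np,sys
from scipy.spatial.transform import Rotation as R
s=r.read_state();q=R.from_quat(s["eef_rot"]);M=q.as_matrix()
t=np.array(list(map(float,sys.argv[1:4])));a=float(sys.argv[4])
print("t",round(s["time"],2),"pos",s["ee_pos"].round(4),"yaw",round(np.arctan2(M[1,0],M[0,0]),4),"z",M[:,2].round(4),"F",s["ft_force"].round(1),"w",round(s["width"],4))
print("shift cm",(M.T@(t-s["ee_pos"])*100).round(2))
G=np.c_[[np.cos(a),np.sin(a),0],[np.sin(a),-np.cos(a),0],[0,0,-1]]
print("rotvec",R.from_matrix(M.T@G).as_rotvec().round(4))
E
python3 d.py 0.5035 -0.1556 0.20 1.56
```

```text
t 1.2 pos [ 0.2639 -0.5666  0.2336] yaw 0.4358 z [ 0.e+00 -1.e-04 -1.e+00] F [-1.  -0.5 -0.8] w 0.0869
shift cm [ 39.07 -27.14   3.36]
rotvec [ 1.0000e-04  1.0000e-04 -1.1242e+00]
```

```bash
python3 -m jog '[[3.9,-2.71,0,0,0,0,1],[3.9,-2.71,0,0,0,0,1],[3.9,-2.71,0,0,0,0,1],[3.9,-2.71,0,0,0,0,1],[3.9,-2.71,0,0,0,0,1],[3.9,-2.71,0.5,0,0,0,1],[3.9,-2.71,0.5,0,0,0,1],[3.9,-2.71,0.5,0,0,0,1],[3.9,-2.71,0.5,0,0,0,1],[3.97,-2.75,0.5,0,0,0,1],[0,0,0,0,0,-0.1405,1],[0,0,0,0,0,-0.1405,1],[0,0,0,0,0,-0.1405,1],[0,0,0,0,0,-0.1405,1],[0,0,0,0,0,-0.1405,1],[0,0,0,0,0,-0.1405,1],[0,0,0,0,0,-0.1405,1],[0,0,0,0,0,-0.1405,1],[0,0,0,0,0,0,1],[0,0,0,0,0,0,1]]' 50; python3 d.py 0.5035 -0.1556 0.10 1.56
python3 - <<'E'
from bench import r
from h import *
T=r.camera("top");S=r.camera("side")
overlay(T,[],(200,150,340,290),4,"pics/ot1.png");overlay(S,[],(205,100,405,290),3,"pics/os1.png")
E
```

```text
time: 3.7
ee_pos: [0.5035, -0.1557, 0.2086]
eef_rot: [0.712, 0.702, 0.0, 0.0]
ft_force: [0.2, -0.5, 0.3]
width: 0.0869
t 3.7 pos [ 0.5035 -0.1557  0.2086] yaw 1.5565 z [ 1.e-04 -1.e-04 -1.e+00] F [ 0.2 -0.5  0.3] w 0.0869
shift cm [1.000e-02 0.000e+00 1.086e+01]
rotvec [ 0.0001  0.0001 -0.0035]
```

View pics/os1.png

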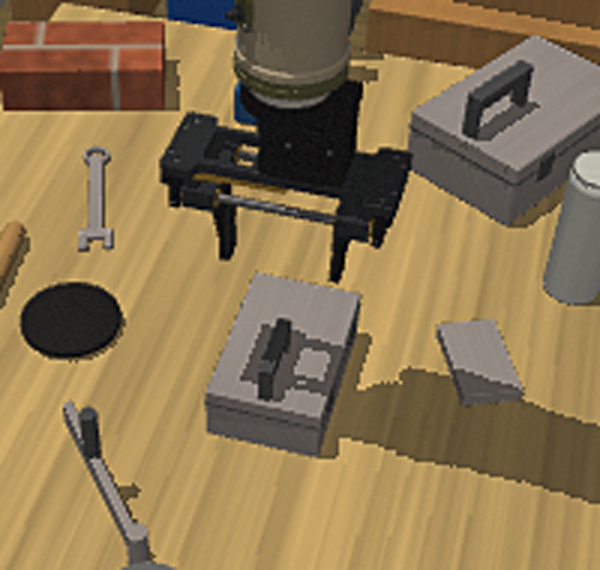

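View pics/ot1.png

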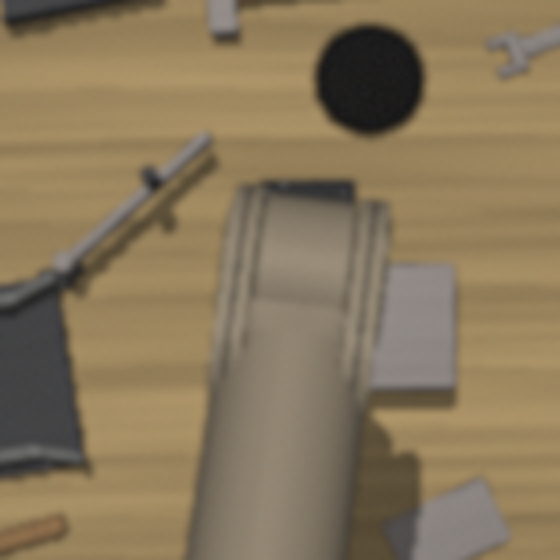

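```bash
python3 -m jog '[[0,0,3,0,0,0,1],[0,0,3,0,0,0,1],[0,0,3,0,0,0,1],[0,0,2,0,0,0,1],[0,0,1.4,0,0,0,1],[0,0,0,0,0,0,1],[0,0,0,0,0,0,-1],[0,0,0,0,0,0,-1],[0,0,0,0,0,0,-1],[0,0,0,0,0,0,-1],[0,0,0,0,0,0,-1],[0,0,0,0,0,0,-1]]' 50; python3 d.py 0.5035 -0.1556 0.084 1.56
python3 - <<'E'
from bench import r
from h import *
T=r.camera("top");S=r.camera("side")
overlay(S,[],(205,100,405,290),3,"pics/os2.png")
E
```

```text
time: 5.3
ee_pos: [0.5035, -0.1556, 0.0846]
eef_rot: [0.711, 0.703, -0.0, 0.0]
ft_force: [-0.2, 0.7, -0.3]
width: 0.0355
t 5.3 pos [ 0.5035 -0.1556  0.0846] yaw 1.5598 z [ 0.e+00 -1.e-04 -1.e+00] F [-0.2  0.7 -0.3] w 0.0355
shift cm [0.   0.   0.06]
rotvec [ 0.      0.0001 -0.0002]
```

View pics/os2.png

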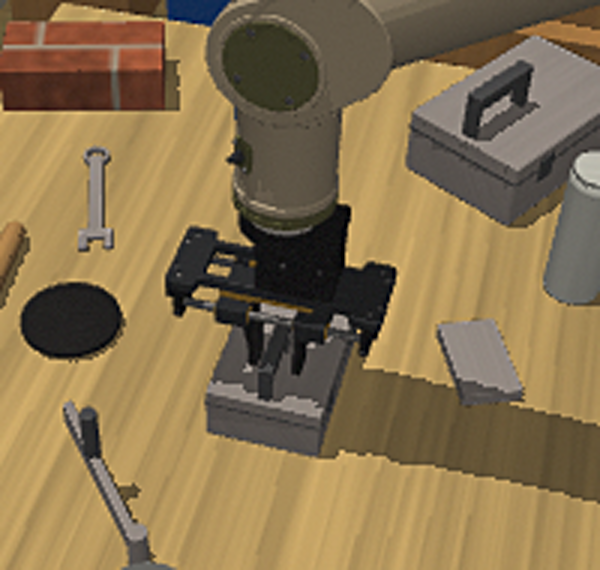

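Fingers still closing (35 mm).

```bash
python3 -m jog '[[0,0,0,0,0,0,-1],[0,0,0,0,0,0,-1],[0,0,0,0,0,0,-1],[0,0,0,0,0,0,-1],[0,0,0,0,0,0,-1]]' 50; python3 d.py 0.5035 -0.1556 0.084 1.56
```

```text
time: 6.02
ee_pos: [0.504, -0.1556, 0.0849]
eef_rot: [0.711, 0.703, 0.0, 0.0]
ft_force: [5.1, 1.0, 0.9]
width: 0.0133
t 6.03 pos [ 0.504  -0.1556  0.0849] yaw 1.56 z [ 1.2e-03 -1.0e-04 -1.0e+00] F [5.1 1.  0.9] w 0.0133
shift cm [-0.   -0.05  0.09]
rotvec [ 0.0012  0.0001 -0.    ]
```

```bash
python3 -m jog '[[-0.3,0,-0.4,0,0,0,-1],[-0.35,0,-0.4,0,0,0,-1],[-0.35,0,-0.4,0,0,0,-1],[-0.35,0,-0.4,0,0,0,-1],[-0.35,0,-0.4,0,0,0,-1],[-0.4,0,-0.4,0,0,0,-1],[0,0,0,0,0,0,-1]]'; python3 d.py 0.4786 0.0293 0.109 1.722
python3 - <<'E'
from bench import r
from h import *
S=r.camera("side")
overlay(S,[],(205,100,405,290),3,"pics/os3.png")
E
```

```text
time: 6.9
ee_pos: [0.5034, -0.1772, 0.1089]
eef_rot: [0.711, 0.703, 0.0, 0.0]
ft_force: [0.5, 0.5, -7.7]
width: 0.0136
t 6.9 pos [ 0.5034 -0.1772  0.1089] yaw 1.5591 z [ 6.e-04 -4.e-04 -1.e+00] F [ 0.5  0.5 -7.7] w 0.0136
shift cm [ 2.062e+01 -2.720e+00 -2.000e-02]
rotvec [ 0.0006  0.0005 -0.1629]
```

View pics/os3.png

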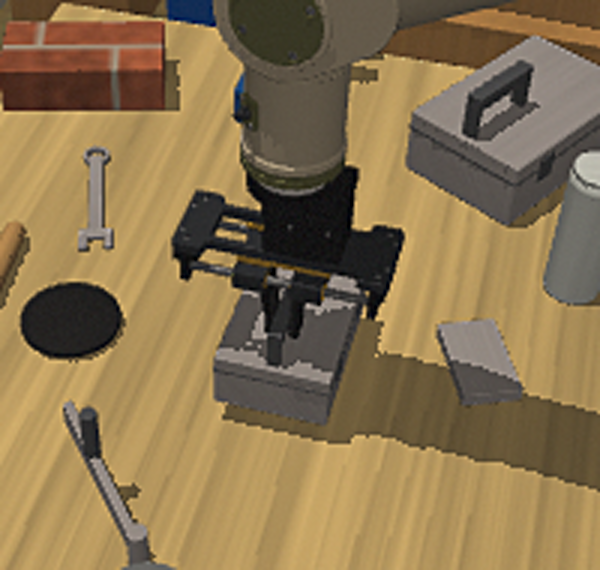

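```bash
python3 -m jog '[[1,0,0,0,0,-0.0407,-1],[1,0,0,0,0,-0.0407,-1],[1,0,0,0,0,-0.0407,-1],[1,0,0,0,0,-0.0407,-1],[1,0.02,0,0,0,0,-1],[1,0.02,0,0,0,0,-1],[1,0.02,0,0,0,0,-1],[1,0.02,0,0,0,0,-1],[1,0.02,0,0,0,0,-1],[1,0.02,0,0,0,0,-1],[1,0.02,0,0,0,0,-1],[1,0.02,0,0,0,0,-1],[0,0,0,0,0,0,-1]]'; python3 d.py 0.4786 0.0293 0.109 1.722
python3 - <<'E'
from bench import r
from h import *
S=r.camera("side");T=r.camera("top")
overlay(S,[],(205,100,405,300),3,"pics/os4.png");overlay(T,[],(140,150,340,290),4,"pics/ot4.png")
E
```

```text
time: 8.57
ee_pos: [0.4907, -0.0564, 0.1086]
eef_rot: [0.651, 0.759, 0.0, 0.0]
ft_force: [1.1, -0.2, -7.1]
width: 0.0135
t 8.57 pos [ 0.4907 -0.0564  0.1086] yaw 1.724 z [ 1.e-04  1.e-04 -1.e+00] F [ 1.1 -0.2 -7.1] w 0.0135
shift cm [ 8.65  0.11 -0.04]
rotvec [ 0.0001 -0.0001  0.002 ]
```

View pics/os4.png

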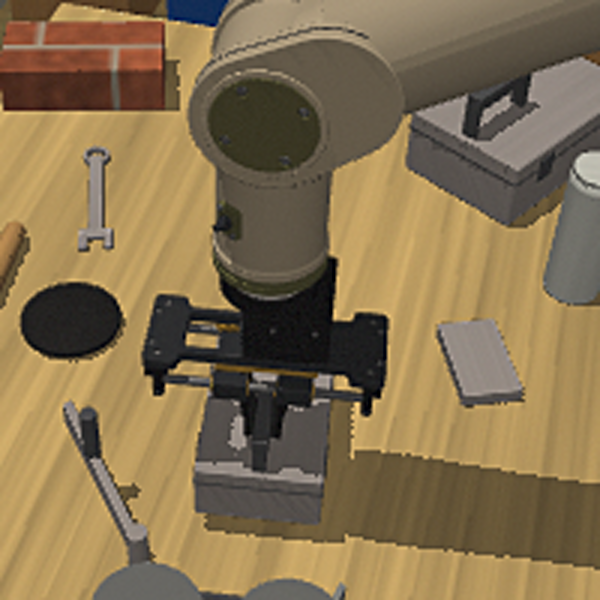

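View pics/ot4.png

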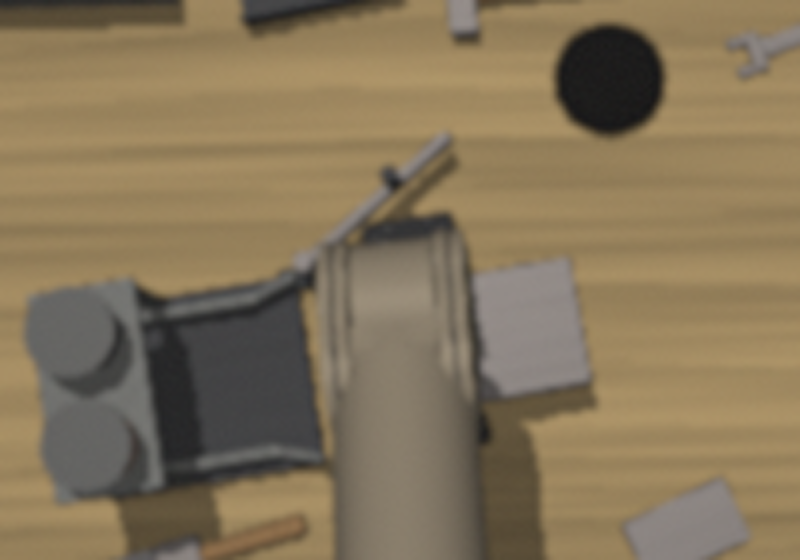

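```bash
python3 -m jog '[[1.1,0.01,0,0,0,0,-1],[1.1,0.01,0,0,0,0,-1],[1.1,0.01,0,0,0,0,-1],[1.1,0.01,0,0,0,0,-1],[1.1,0.02,0,0,0,0,-1],[1.1,0.02,0,0,0,0,-1],[1.1,0.02,0,0,0,0,-1],[0.95,0.01,0,0,0,0,-1],[0,0,0,0,0,0,-1],[0,0,0,0,0,0,-1]]'; python3 d.py 0.4786 0.0293 0.109 1.722
python3 - <<'E'
from bench import r
from h import *
S=r.camera("side");T=r.camera("top")
P=bayp(.4745,.0565,1.722)
overlay(S,[],(205,150,405,350),3,"pics/os5.png");overlay(T,P,(140,150,340,290),4,"pics/ot5.png")
E
```

```text
time: 9.93
ee_pos: [0.4788, 0.0278, 0.1085]
eef_rot: [0.652, 0.759, -0.0, 0.0]
ft_force: [0.6, -0.8, -7.8]
width: 0.0134
t 9.93 pos [0.4788 0.0278 0.1085] yaw 1.7222 z [ 0.e+00 -4.e-04 -1.e+00] F [ 0.6 -0.8 -7.8] w 0.0134
shift cm [ 0.15  0.   -0.05]
rotvec [-0.      0.0004  0.0002]
```

View pics/os5.png

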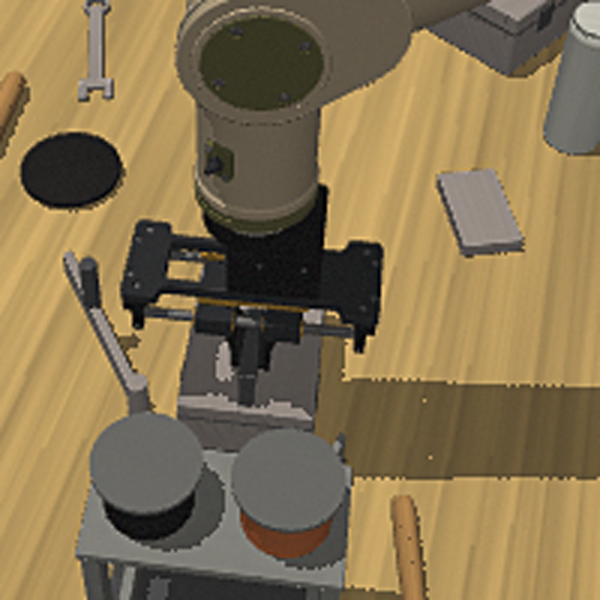

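View pics/ot5.png

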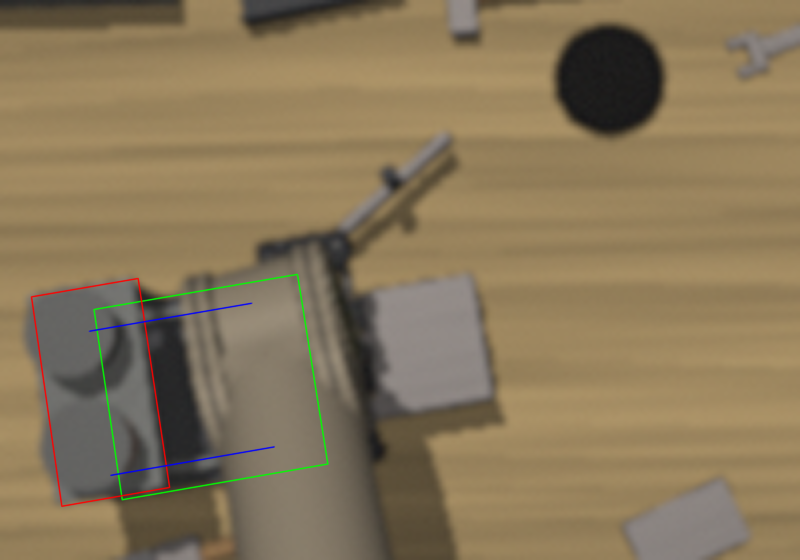

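```bash
python3 - <<'E'
from bench import r
from h import *
T=r.camera("top");S=r.camera("side")
b=(.4745,.0565,1.722)
h=r.read_state()["ee_pos"]
for th in(0.1,.15,.2,.25):
  # handle point at grasp; case points
  hx=-.029;hz=.1165
  def pt(x,y,z): # case coords relative handle (.045,.092)
    dx,dz=x-.045,z-.092
    return [hx+dx*np.cos(th)-dz*np.sin(th),y,hz+dx*np.sin(th)+dz*np.cos(th)]
  L=[pt(-.085,-.055,.06),pt(-.085,.055,.06),pt(-.085,.055,0),pt(-.085,-.055,0)]
  print(th,"tail z",round(L[2][2],4),"nose",np.round(pt(.085,0,0),4),"px crop",((proj(T,fr(*b,L))+.5-[140,150])*4-.5).round(0).tolist())
E
python3 - <<'E'
import cv2
a=cv2.imread("pics/ot5.png")[240:440,330:530];cv2.imwrite("pics/z5.png",cv2.resize(a,None,fx=2.9,fy=2.9,interpolation=cv2.INTER_CUBIC))
E
```

```text
0.1 tail z 0.012 nose [0.02  0.    0.029] px crop [[470.0, 273.0], [491.0, 397.0], [487.0, 401.0], [467.0, 280.0]]
0.15 tail z 0.0061 nose [0.0243 0.     0.0315] px crop [[468.0, 274.0], [489.0, 398.0], [482.0, 402.0], [461.0, 282.0]]
0.2 tail z 0.0005 nose [0.0285 0.     0.0343] px crop [[465.0, 275.0], [486.0, 399.0], [476.0, 403.0], [455.0, 284.0]]
0.25 tail z -0.0048 nose [0.0325 0.     0.0373] px crop [[462.0, 276.0], [483.0, 400.0], [469.0, 404.0], [449.0, 285.0]]
```

View pics/z5.png

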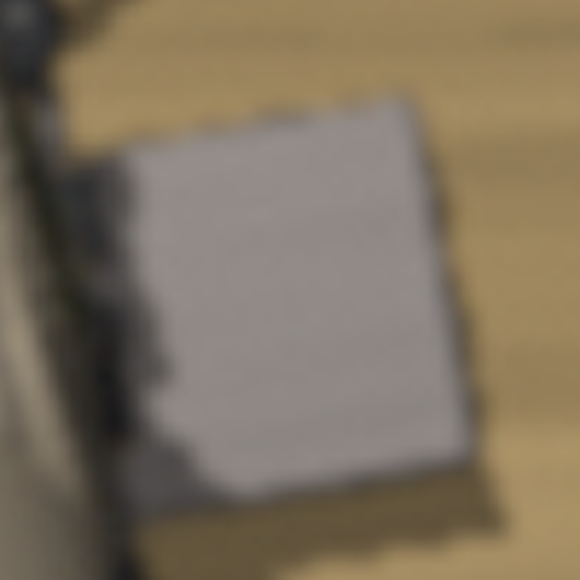

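```bash
python3 -m jog '[[0,0,0,0,0,0,-1],[0,0,0,0,0,0,-1],[0,0,0,0,0,0,-1]]' 15; python3 -m jog '[[0,0,0.2,0,0,0,-1],[0,0,0.2,0,0,0,-1],[0,0,0,0,0,0,-1]]'
```

```text
time: 10.5
ee_pos: [0.4789, 0.0283, 0.1087]
eef_rot: [0.651, 0.759, 0.0, 0.0]
ft_force: [0.2, 1.0, -4.0]
width: 0.0141
time: 10.88
ee_pos: [0.4794, 0.0298, 0.1053]
eef_rot: [0.651, 0.759, 0.001, 0.0]
ft_force: [-1.1, 6.4, 1.8]
width: 0.0142
```

```bash
python3 -m jog '[[0.25,0,0,0,0,0,-1],[0,0,0,0,0,0,-1],[0,0,0,0,0,0,-1]]';python3 d.py 0.4786 0.0293 0.109 1.722; python3 - <<'E'
from bench import r
from h import *
T=r.camera("top")
overlay(T,[],(215,205,275,265),10,"pics/z6.png")
b=(.4745,.0565,1.722)
h=r.read_state()["ee_pos"]+[0,0,.008]
d=h[:2]-b[:2];hx=d@[np.cos(b[2]),np.sin(b[2])];hy=d@[-np.sin(b[2]),np.cos(b[2])];hz=h[2];print(hx,hy,hz)
for th in(0.05,.1,.15,.2):
  def pt(x,y,z):
    dx,dz=x-.045,z-.092
    return [hx+dx*np.cos(th)-dz*np.sin(th),hy+y,hz+dx*np.sin(th)+dz*np.cos(th)]
  L=[pt(-.085,-.055,.06),pt(-.085,.055,.06)]
  print(th,"tail z",round(pt(-.085,0,0)[2],4),"nose",np.round(pt(.085,0,0),4),"px crop",((proj(T,fr(*b,L))+.5-[215,205])*10-.5).round(0).tolist())
E
```

```text
time: 11.25
ee_pos: [0.4786, 0.0307, 0.1046]
eef_rot: [0.651, 0.759, 0.0, 0.0]
ft_force: [0.6, 0.8, -3.4]
width: 0.0139
t 11.25 pos [0.4786 0.0307 0.1046] yaw 1.7227 z [ 5.e-04 -0.e+00 -1.e+00] F [ 0.6  0.8 -3.4] w 0.0139
shift cm [-0.14 -0.02 -0.44]
rotvec [0.0005 0.0001 0.0007]
-0.026080675131288287 -0.00011268434901278789 0.11265676105193495
0.05 tail z 0.0143 nose [ 0.0185 -0.0001  0.0228] px crop [[423.0, 131.0], [476.0, 444.0]]
0.1 tail z 0.0081 nose [ 0.0229 -0.0001  0.0251] px crop [[418.0, 134.0], [471.0, 445.0]]
0.15 tail z 0.0023 nose [ 0.0272 -0.0001  0.0277] px crop [[413.0, 137.0], [465.0, 447.0]]
0.2 tail z -0.0033 nose [ 0.0314 -0.0001  0.0304] px crop [[406.0, 140.0], [458.0, 449.0]]
```

View pics/z6.png

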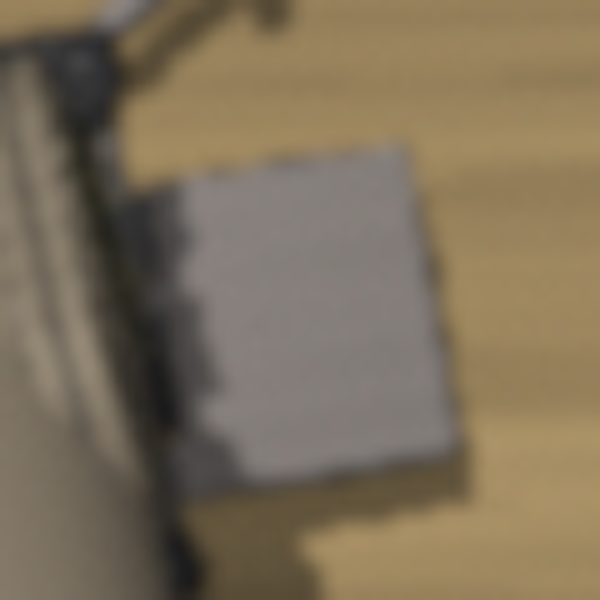

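```bash
python3 -m jog '[[0.07,0,0,0,0.0875,0,-1],[0.07,0,0,0,0.0875,0,-1],[0.07,0,0.02,0,0.0875,0,-1],[0.07,0,0.02,0,0.0875,0,-1],[0,0,0,0,0,0,-1],[0.53,0,0.19,0,0,0,-1],[0.53,0,0.19,0,0,0,-1],[0.53,0,0.19,0,0,0,-1],[0,0,0,0,0,0,-1]]' 20;  python3 d.py 0.4786 0.0293 0.109 1.722;
python3 -m jog '[[0.6,0,0.06,0,0,0,-1],[0.6,0,0.06,0,0,0,-1],[0.6,0,0.06,0,0,0,-1],[0.6,0,0.06,0,0,0,-1],[0.6,0,0.06,0,0,0,-1],[0,0,0,0,0,0,-1]]'
cat > st.py <<'E'
from bench import r
from h import *
import sys
from scipy.spatial.transform import Rotation as R
T=r.camera("top");S=r.camera("side");t=sys.argv[1]
b=np.array((.4745,.0565,1.722))
s=r.read_state();M=R.from_quat(s["eef_rot"]).as_matrix()
for n,p in(("tcp",s["ee_pos"]),("grasp",s["ee_pos"]-.008*M[:,2]),("tip",s["ee_pos"]+.011*M[:,2])):
    d=p[:2]-b[:2];print(n,"bay",np.round([d@[np.cos(b[2]),np.sin(b[2])],d@[-np.sin(b[2]),np.cos(b[2])],p[2]],4))
xb=np.array([np.cos(b[2]),np.sin(b[2]),0]);print("lean",np.arctan2(M[:,2]@xb,-M[2,2]).round(4),"yaw",np.arctan2(M[1,0],M[0,0]).round(4),"F",s["ft_force"].round(1),"w",s["width"].round(4),"t",s["time"])
overlay(S,[],(205,150,405,350),3,f"pics/S{t}.png");overlay(T,[],(140,150,340,290),4,f"pics/T{t}.png")
E
python3 st.py 1
```

```text
time: 12.42
ee_pos: [0.4754, 0.0506, 0.105]
eef_rot: [0.641, 0.748, 0.113, -0.131]
ft_force: [-0.7, -3.3, -0.4]
width: 0.0135
t 12.43 pos [0.4754 0.0506 0.105 ] yaw 1.7238 z [-0.0514  0.3377 -0.9399] F [-0.7 -3.3 -0.4] w 0.0135
shift cm [-1.89 -0.01 -1.11]
rotvec [ 0.0004 -0.3486  0.0016]
time: 13.18
ee_pos: [0.4709, 0.0799, 0.1124]
eef_rot: [0.641, 0.747, 0.114, -0.132]
ft_force: [-1.7, 0.0, -2.1]
width: 0.0139
tcp bay [ 0.0232 -0.      0.1125]
grasp bay [ 0.0204 -0.      0.12  ]
tip bay [ 0.027  -0.      0.1021]Traceback (most recent call last):
  File "st.py", line 10, in <module>
    xb=np.array([np.cos(b[2]),np.sin(b[2]),0]);print("lean",np.arctan2(M[:,2]@xb,-M[2,2]).round(4),"yaw",np.arctan2(M[1,0],M[0,0]).round(4),"F",s["ft_force"].round(1),"w",s["width"].round(4),"t",s["time"])
                                                                                                                                                                           ^^^^^^^^^^^^^^^^
AttributeError: 'float' object has no attribute 'round'
```

```bash
sed -i 's/s\["width"\].round(4)/round(s["width"],4)/' st.py; python3 st.py 1
```

```text
tcp bay [ 0.0232 -0.      0.1125]
grasp bay [ 0.0204 -0.      0.12  ]
tip bay [ 0.0269 -0.      0.1021]
lean 0.3504 yaw 1.7228 F [-3.3  1.2  1. ] w 0.014 t 13.375
```

View pics/S1.png

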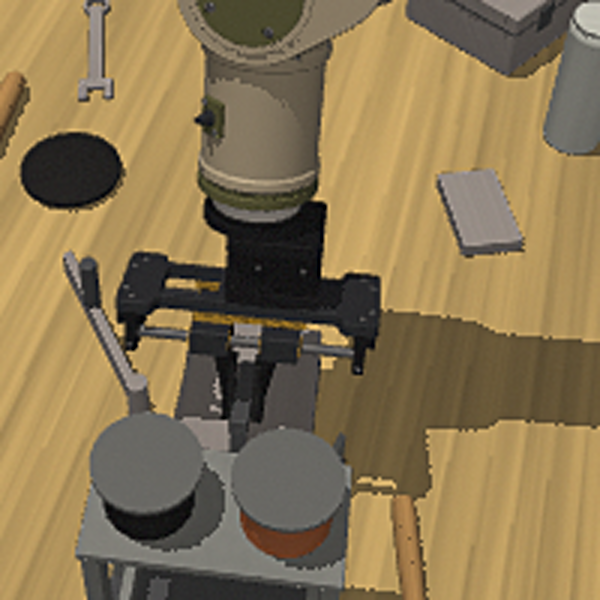

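View pics/T1.png

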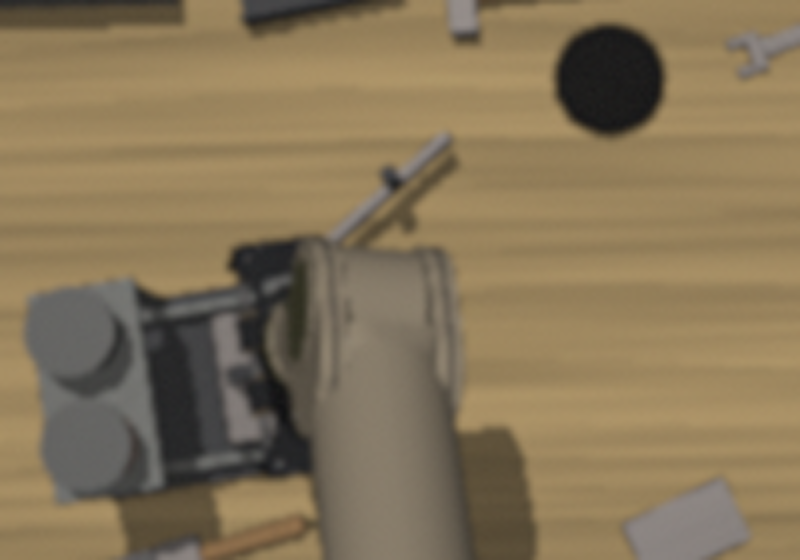

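```bash
python3 -m jog '[[0.51,0,0.3,0,0,0,-1],[0.51,0,0.3,0,0,0,-1],[0.51,0,0.3,0,0,0,-1],[0.51,0,0.35,0,0,0,-1],[0.51,0,0.35,0,0,0,-1],[0,0,0,0,0,0,-1]]'; python3 st.py 2
```

```text
time: 14.12
ee_pos: [0.4666, 0.1089, 0.106]
eef_rot: [0.641, 0.747, 0.114, -0.132]
ft_force: [1.9, 0.3, -2.8]
width: 0.0138
tcp bay [ 0.0531 -0.0002  0.106 ]
grasp bay [ 0.0504 -0.0002  0.1135]
tip bay [ 0.0569 -0.0002  0.0956]
lean 0.3507 yaw 1.7233 F [ 1.3  0.5 -1.1] w 0.0138 t 14.225
```

View pics/T2.png

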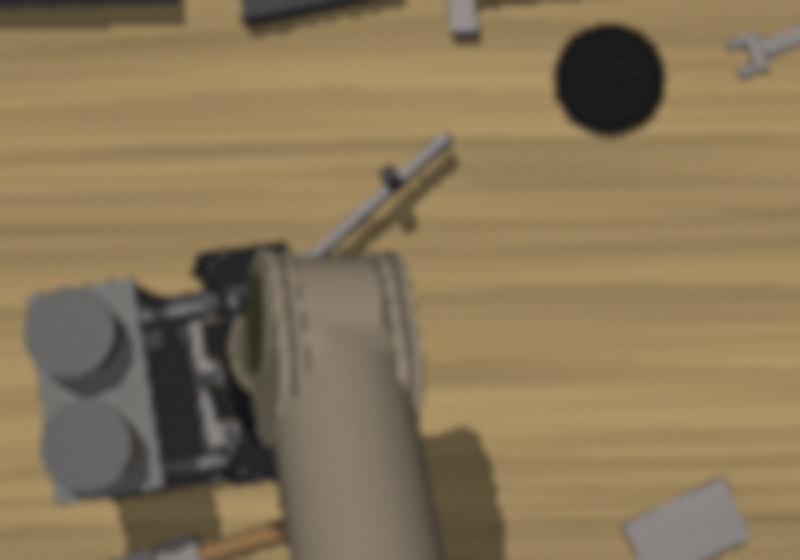

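View pics/S2.png

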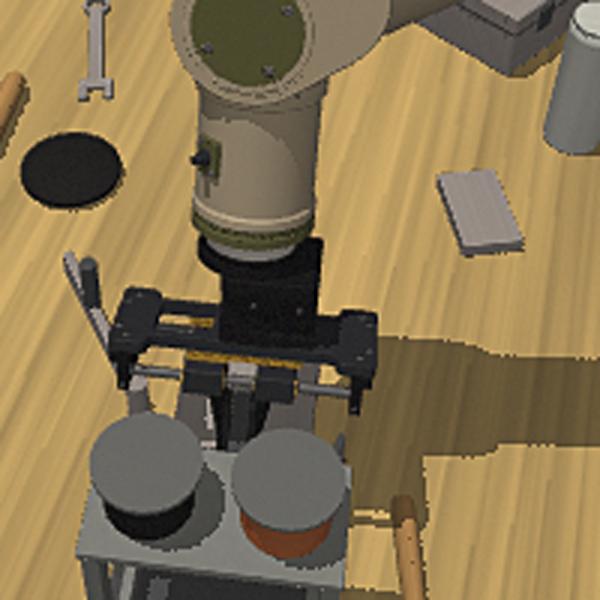

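```bash
python3 -m jog '[[0.52,0,0.22,0,0,0,-1],[0.52,0,0.22,0,0,0,-1],[0.52,0,0.21,0,0,0,-1],[0.52,0,0.2,0,0,0,-1],[0.52,0,0.2,0,0,0,-1],[0,0,0,0,0,0,-1],[0,0,0,0,0,0,-1]]'; python3 st.py 3
```

```text
time: 15.1
ee_pos: [0.4634, 0.1353, 0.1066]
eef_rot: [0.642, 0.747, 0.114, -0.131]
ft_force: [-6.9, -11.3, 23.8]
width: 0.0137
tcp bay [ 0.0796 -0.0009  0.1066]
grasp bay [ 0.0768 -0.0009  0.1141]
tip bay [ 0.0833 -0.0009  0.0963]
lean 0.349 yaw 1.7222 F [ -6.7 -11.8  23.5] w 0.0136 t 15.2
```

View pics/T3.png

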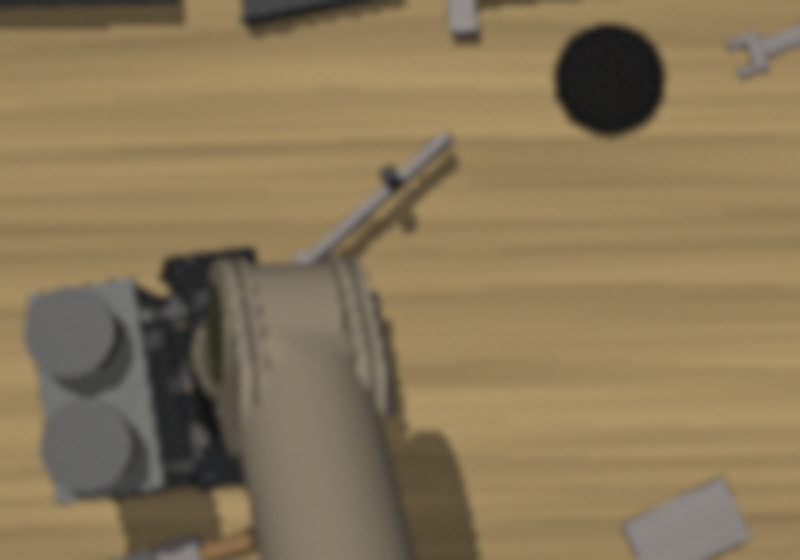

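```bash
python3 -m jog '[[0,0,-0.2,0,0,0,-1],[0,0,0,0,0,0,-1],[0,0,0,0,0,0,1],[0,0,0,0,0,0,1],[0,0,0,0,0,0,1],[0,0,0,0,0,0,1]]'; python3 st.py 4
python3 -m jog '[[0,0,-1,0,0,0,1],[0,0,-2,0,0,0,1],[0,0,-3,0,0,0,1],[-1,0,-4,0,0,0,1],[-1,0,-4,0,0,0,1],[-4,0,0,0,0,0,1],[-4,0,0,0,0,0,1],[-4,0,0,0,0,0,1],[0,0,0,0,0,0,1]]'; python3 st.py 5
```

```text
time: 15.95
ee_pos: [0.4624, 0.1353, 0.1067]
eef_rot: [0.641, 0.747, 0.113, -0.132]
ft_force: [-0.4, -0.7, 0.0]
width: 0.046
tcp bay [7.970e-02 1.000e-04 1.067e-01]
grasp bay [7.690e-02 1.000e-04 1.142e-01]
tip bay [0.0835 0.0001 0.0964]
lean 0.3499 yaw 1.7226 F [ 0.7 -0.1  0. ] w 0.0538 t 16.05
time: 17.18
ee_pos: [0.4893, -0.0454, 0.1896]
eef_rot: [0.643, 0.745, 0.113, -0.132]
ft_force: [-0.0, 0.5, 0.5]
width: 0.0869
tcp bay [-9.960e-02 -1.000e-04  1.908e-01]
grasp bay [-1.024e-01 -1.000e-04  1.983e-01]
tip bay [-9.580e-02 -1.000e-04  1.804e-01]
lean 0.3505 yaw 1.7224 F [ 0.1  0.8 -0.2] w 0.087 t 17.275
```

View pics/T5.png

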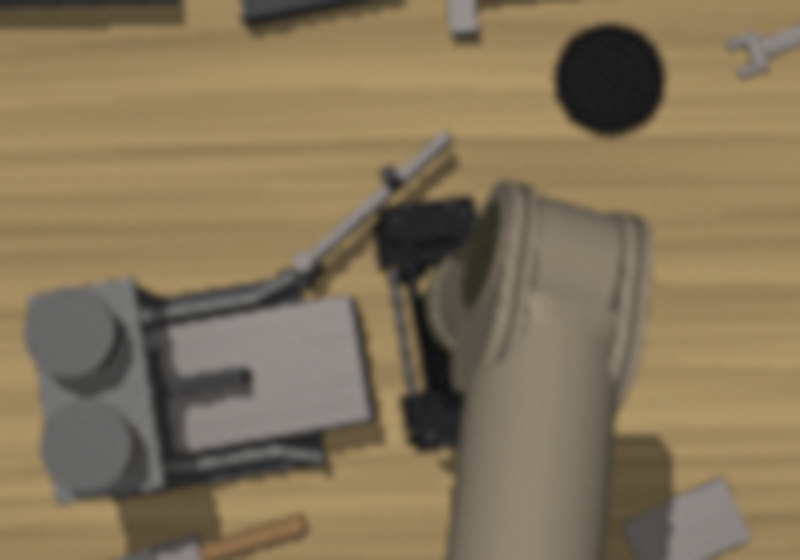

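View pics/S5.png

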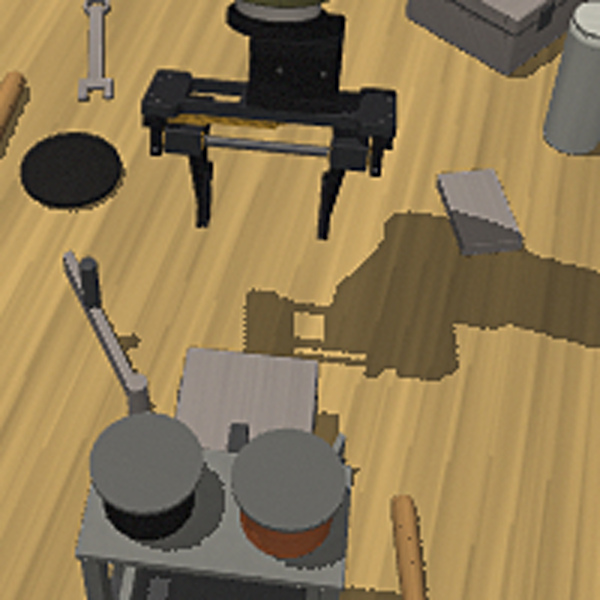

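```bash
cat > bc.py <<'E'
from bench import r
from h import *
import sys
T=r.camera("top");b=np.array((.4745,.0565,1.722))
z=float(sys.argv[1])
for a in sys.argv[2:]:
    u,v=map(float,a.split(','));p=ray(T,(u+.5)/4-.5+140,(v+.5)/4-.5+150,z);d=p[:2]-b[:2]
    print(a,np.round([d@[np.cos(b[2]),np.sin(b[2])],d@[-np.sin(b[2]),np.cos(b[2])]],4))
E
python3 bc.py .08 352,297 373,420;python3 bc.py .119 250,368 251,389
```

```text
352,297 [-0.0511 -0.0507]
373,420 [-0.0519  0.0572]
250,368 [ 0.0395 -0.002 ]
251,389 [0.0414 0.0156]
```

```bash
python3 -m jog '[[-0.77,0,2.11,0,0,0,0.2],[-0.77,0,2.11,0,0,0,0.2],[-0.77,0,2.11,0,0,0,0.2],[-0.77,0,2.11,0,0,0,0.2],[-0.77,0,2.11,0,0,0,0.2],[-0.77,0,2.11,0,0,0,0.2],[0,0,0,0,0,0,0.2],[0,0,0,0,0,0,0.2]]' 30; python3 st.py 6
```

```text
time: 18.38
ee_pos: [0.4901, -0.0417, 0.0566]
eef_rot: [0.641, 0.747, 0.114, -0.132]
ft_force: [-0.4, -0.4, 1.3]
width: 0.0522
tcp bay [-0.0999 -0.0007  0.0566]
grasp bay [-0.1026 -0.0007  0.0642]
tip bay [-0.0961 -0.0007  0.0463]
lean 0.3491 yaw 1.7236 F [0.8 0.9 0.2] w 0.0528 t 18.475
```

View pics/S6.png

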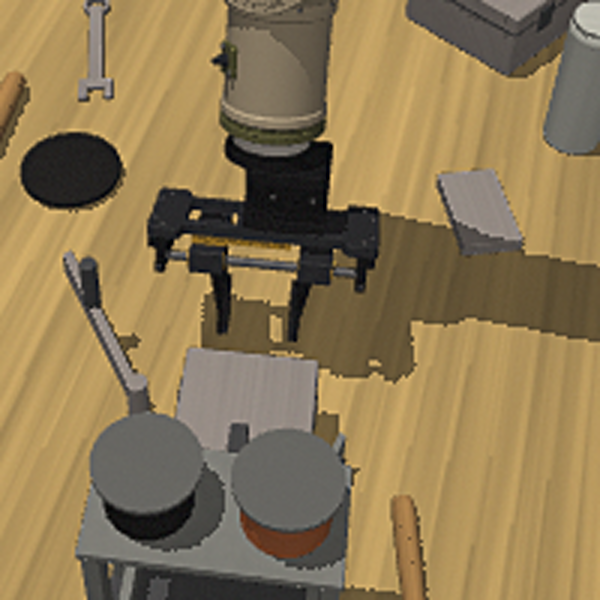

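```bash
python3 -m jog '[[0.86,0,0.28,0,0,0,0.2],[0.86,0,0.28,0,0,0,0.2],[0.86,0,0.28,0,0,0,0.2],[0.86,0,0.28,0,0,0,0.2],[0.86,0,0.28,0,0,0,0.2],[0.86,0,0.28,0,0,0,0.2],[0,0,0,0,0,0,0.2]]'; python3 -m jog '[[0.86,0,0.28,0,0,0,0.2],[0.86,0,0.28,0,0,0,0.2],[0.86,0,0.28,0,0,0,0.2],[0.7,0,0.25,0,0,0,0.2],[0,0,0,0,0,0,0.2]]'; python3 st.py 7
```

```text
time: 19.35
ee_pos: [0.481, 0.0124, 0.0574]
eef_rot: [0.641, 0.747, 0.113, -0.132]
ft_force: [-0.5, -0.2, 0.2]
width: 0.0521
time: 19.98
ee_pos: [0.4759, 0.0467, 0.0586]
eef_rot: [0.641, 0.747, 0.114, -0.132]
ft_force: [0.3, -0.6, 0.2]
width: 0.0522
tcp bay [-0.0105 -0.      0.0586]
grasp bay [-0.0133 -0.      0.0661]
tip bay [-0.0067 -0.      0.0483]
lean 0.3506 yaw 1.7232 F [0.2 0.2 0.3] w 0.0521 t 20.075
```

View pics/T7.png

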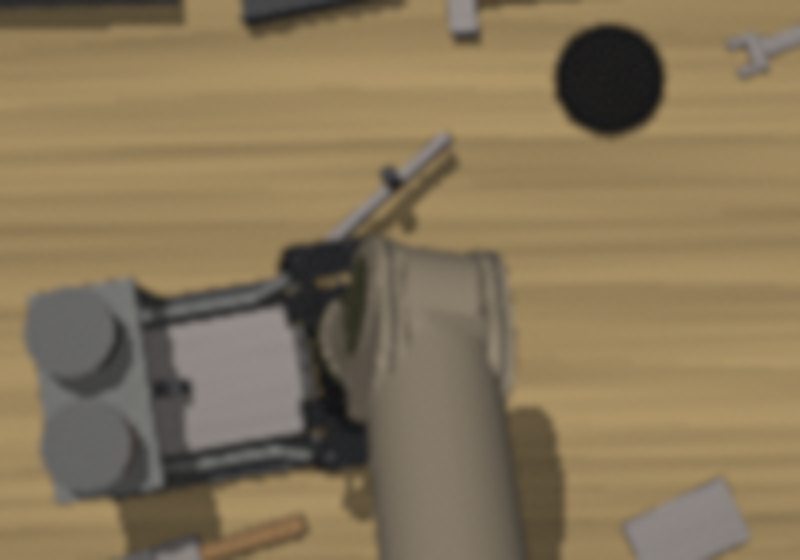

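View pics/S7.png

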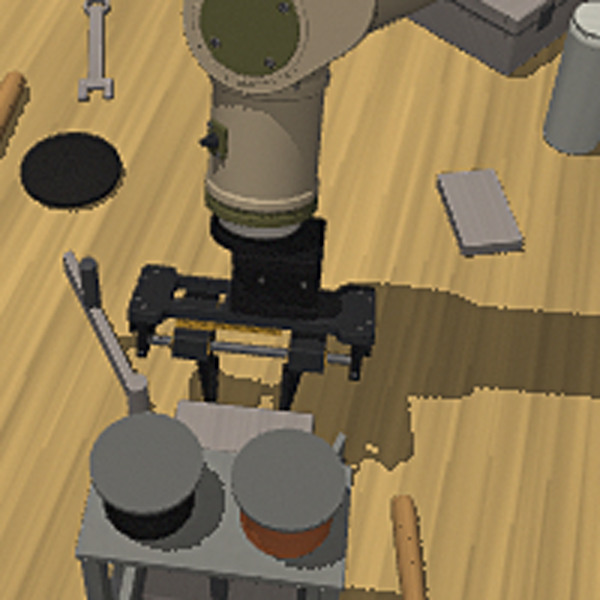

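```bash
python3 -m jog '[[0.38,0,0.137,0,0,0,0.2],[0.38,0,0.137,0,0,0,0.2],[0,0,0,0,0,0,0.2]]'; python3 -m jog '[[0.28,0,0.1,0,0,0,0.2],[0,0,0,0,0,0,0.2]]';python3 -m jog '[[0.19,0,0.07,0,0,0,0.2],[0,0,0,0,0,0,0.2]]';python3 st.py 8
```

```text
time: 20.45
ee_pos: [0.4753, 0.0531, 0.0586]
eef_rot: [0.642, 0.747, 0.113, -0.131]
ft_force: [0.9, -4.3, 0.6]
width: 0.0519
time: 20.7
ee_pos: [0.4748, 0.0561, 0.0585]
eef_rot: [0.642, 0.747, 0.113, -0.132]
ft_force: [1.5, -3.3, 0.7]
width: 0.0524
time: 20.95
ee_pos: [0.4744, 0.0581, 0.0585]
eef_rot: [0.642, 0.747, 0.113, -0.132]
ft_force: [0.4, -4.6, 0.5]
width: 0.0522
tcp bay [ 0.0016 -0.0001  0.0585]
grasp bay [-0.0012 -0.0001  0.066 ]
tip bay [ 0.0053 -0.0001  0.0482]
lean 0.3496 yaw 1.7222 F [ 1.7 -4.1  0.4] w 0.0522 t 21.05
```

View pics/T8.png

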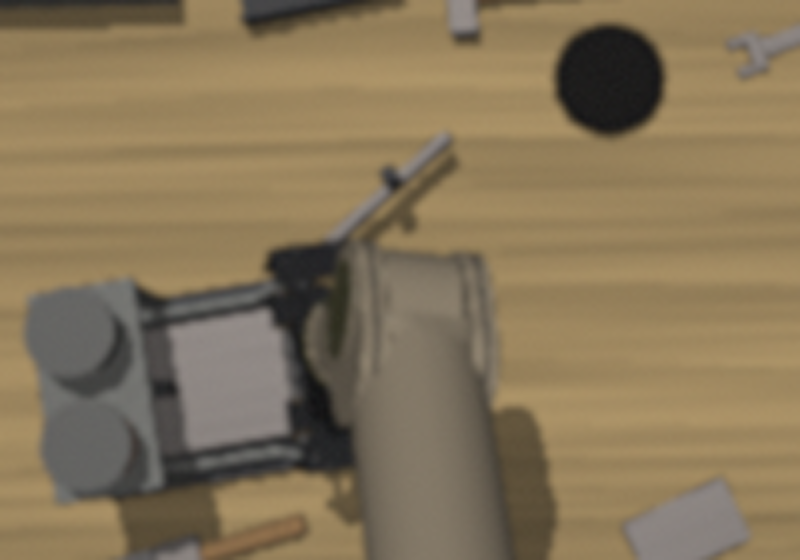

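```bash
python3 bc.py .08 273,310; python3 -m jog '[[0.19,0,0.07,0,0,0,0.2],[0,0,0,0,0,0,0.2]]'; python3 -m jog '[[0.19,0,0.07,0,0,0,0.2],[0,0,0,0,0,0,0.2]]';python3 -m jog '[[0.19,0,0.07,0,0,0,0.2],[0,0,0,0,0,0,0.2]]'
```

```text
273,310 [ 0.0181 -0.0512]
time: 21.35
ee_pos: [0.4741, 0.0601, 0.0585]
eef_rot: [0.642, 0.747, 0.113, -0.132]
ft_force: [0.8, -4.0, 1.6]
width: 0.0524
time: 21.6
ee_pos: [0.4739, 0.0616, 0.0585]
eef_rot: [0.642, 0.747, 0.113, -0.131]
ft_force: [0.8, -6.4, 1.9]
width: 0.0524
time: 21.85
ee_pos: [0.4739, 0.062, 0.0584]
eef_rot: [0.642, 0.747, 0.113, -0.131]
ft_force: [0.5, -12.4, 4.6]
width: 0.0524
```

```bash
python3 -m jog '[[0.15,0,0.05,0,0,0,0.2],[0,0,0,0,0,0,0.2],[-0.47,0,-0.17,0,0,0,0.2],[-0.94,0,-0.34,0,0,0,0.2],[-1.88,0,-0.69,0,0,0,0.2],[-3.6,0,-2,0,0,0,0.2],[-3.6,0,-2,0,0,0,0.2],[0,0,-3,0,0,0,0.2],[0,0,-3,0,0,0,0.2],[0,0,0,0,0,0,0.2]]'; python3 st.py 9
```

```text
time: 23.1
ee_pos: [0.4949, -0.0713, 0.1293]
eef_rot: [0.642, 0.747, 0.114, -0.13]
ft_force: [0.7, 0.3, -0.6]
width: 0.0526
tcp bay [-0.1277  0.0003  0.1273]
grasp bay [-0.1304  0.0003  0.1348]
tip bay [-0.1239  0.0003  0.1169]
lean 0.3502 yaw 1.7221 F [ 0.4 -0.1 -0.2] w 0.0522 t 23.2
```

View pics/T9.png

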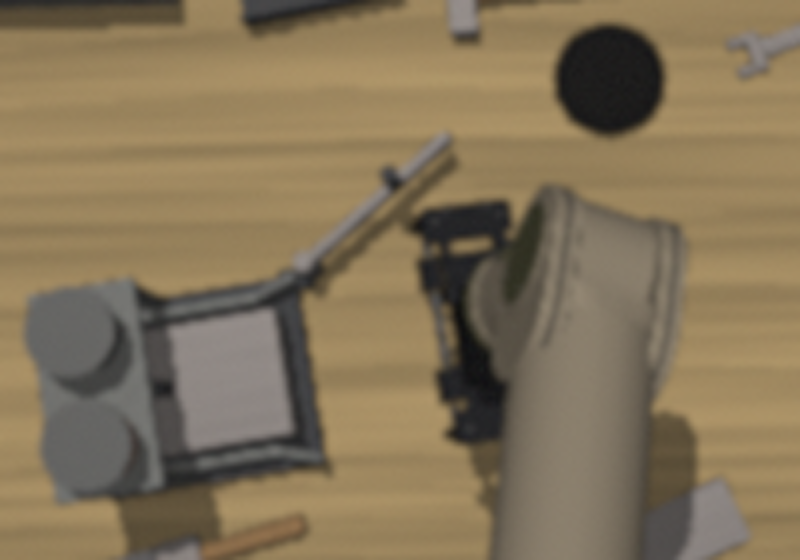

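View pics/S9.png

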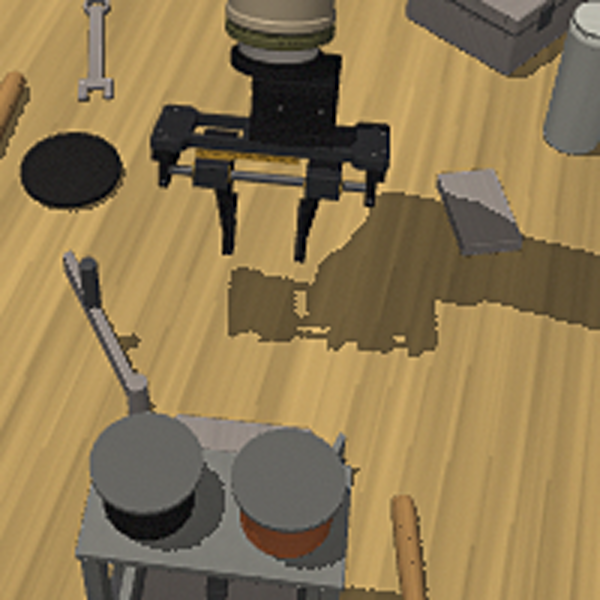

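```bash
python3 bc.py .08 275,309 296,435; python3 bc.py .05 182,460; python3 bc.py .02 300,300 322,465
```

```text
275,309 [ 0.0163 -0.0518]
296,435 [0.0154 0.0586]
182,460 [0.1211 0.0619]
300,300 [ 0.001  -0.0623]
322,465 [0.0049 0.0865]
```

```bash
python3 -m jog '[[0,0,-1,0,-0.0875,0,0.2],[0,0,-1,0,-0.0875,0,0.2],[0,0,-1,0,-0.0875,0,0.2],[0,0,-1,0,-0.0875,0,0.2],[0,0,0,0,0,0,0.2]]'; python3 d.py .633 -.0236 .16 1.722
python3 - <<'E'
from bench import r
from h import *
T=r.camera("top");S=r.camera("side")
P=bayp(.4745,.0565,1.722,2.14)
overlay(T,P,(140,170,330,290),4,"pics/tg.png");overlay(S,P,(215,210,345,390),3,"pics/sg.png")
E
```

```text
time: 23.98
ee_pos: [0.4951, -0.0761, 0.1668]
eef_rot: [0.65, 0.76, 0.0, 0.0]
ft_force: [0.3, -0.7, -0.2]
width: 0.0521
t 23.98 pos [ 0.4951 -0.0761  0.1668] yaw 1.7264 z [ 7.e-04 -0.e+00 -1.e+00] F [ 0.3 -0.7 -0.2] w 0.0521
shift cm [ 3.05 14.44  0.69]
rotvec [0.0007 0.0001 0.0044]
```

View pics/tg.png

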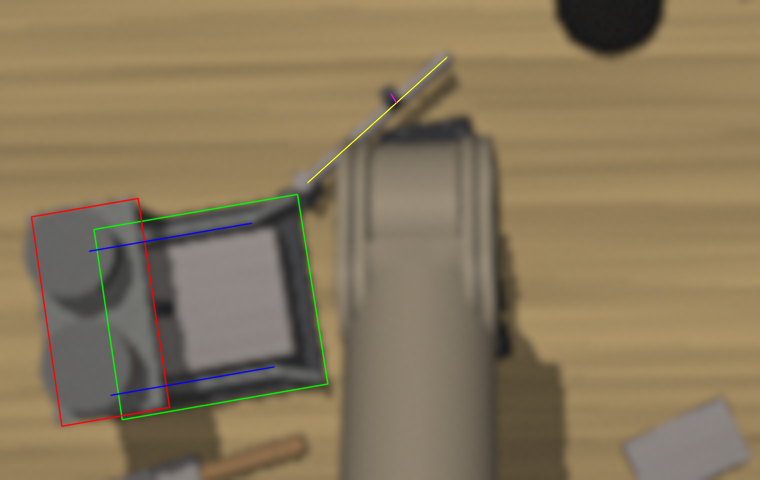

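View pics/sg.png

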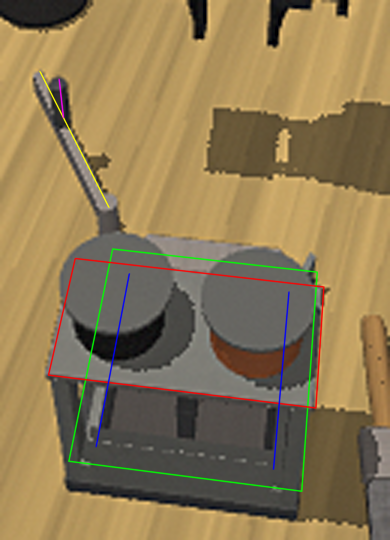

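```bash
python3 -m jog '[[0.61,2.89,0,0,0,0,0.2],[0.61,2.89,0,0,0,0,0.2],[0.61,2.89,0,0,0,0,0.2],[0.61,2.89,0,0,0,0,0.2],[0.61,2.89,0,0,0,0,0.2],[0,0,0,0,0,0,0.2]]' 15; python3 st.py 10; python3 d.py .633 -.0236 .085 1.722
```

```text
time: 24.82
ee_pos: [0.6337, -0.0257, 0.1646]
eef_rot: [0.651, 0.759, 0.0, -0.002]
ft_force: [0.3, -0.1, -0.3]
width: 0.0522
tcp bay [-0.1062 -0.1436  0.1652]
grasp bay [-0.1062 -0.1437  0.1732]
tip bay [-0.1061 -0.1436  0.1542]
lean 0.0013 yaw 1.7217 F [-0.4  0.3  0.3] w 0.0522 t 24.925
t 24.93 pos [ 0.6325 -0.0268  0.1652] yaw 1.7217 z [-2.5e-03  9.0e-04 -1.0e+00] F [-0.4  0.3  0.3] w 0.0522
shift cm [0.3  0.12 8.02]
rotvec [-0.0024 -0.0013 -0.0003]
```

View pics/S10.png

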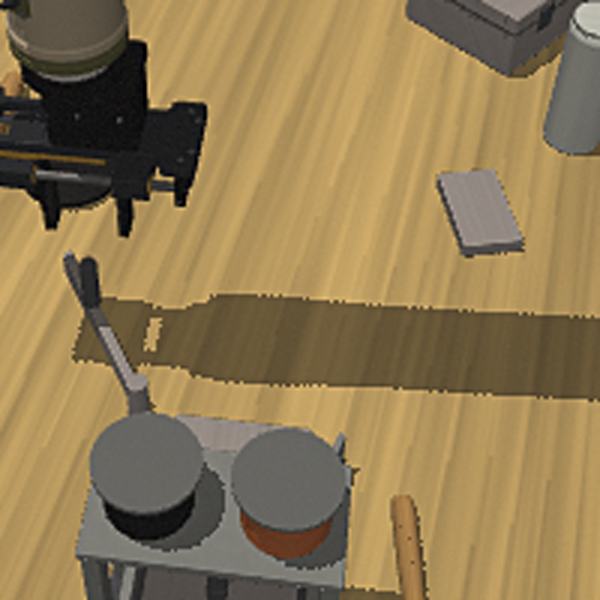

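```bash
python3 -m jog '[[0.3,0.1,1.6,0,0,0,0.2],[0,0,1.6,0,0,0,0.2],[0,0,1.6,0,0,0,0.2],[0,0,1.6,0,0,0,0.2],[0,0,1.6,0,0,0,0.2],[0,0,0,0,0,0,0.2],[0,0,0,0,0,0,-1],[0,0,0,0,0,0,-1],[0,0,0,0,0,0,-1],[0,0,0,0,0,0,-1],[0,0,0,0,0,0,-1],[0,0,0,0,0,0,-1],[0,0,0,0,0,0,-1]]' 15; python3 st.py 11
```

```text
time: 26.55
ee_pos: [0.6341, -0.023, 0.0869]
eef_rot: [0.652, 0.759, 0.0, 0.0]
ft_force: [1.8, -0.5, 1.9]
width: 0.0154
tcp bay [-0.1026 -0.1458  0.0868]
grasp bay [-0.1026 -0.1458  0.0948]
tip bay [-0.1026 -0.1458  0.0758]
lean -0.0004 yaw 1.7224 F [ 1.8 -1.9  2.1] w 0.0156 t 26.65
```

View pics/S11.png

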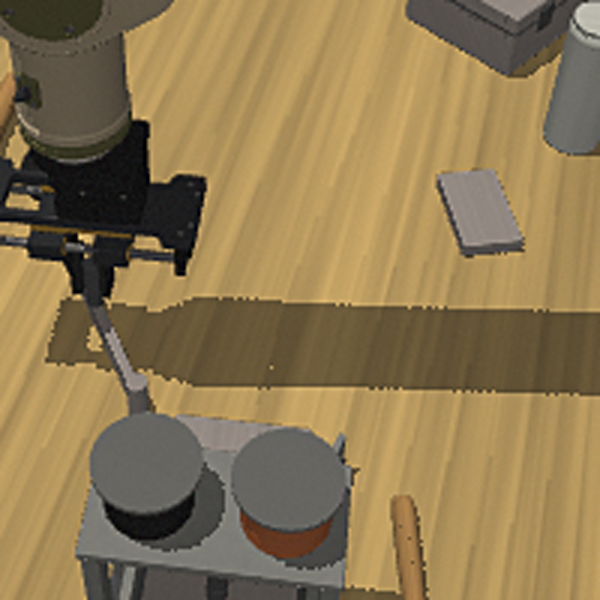

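```bash
python3 - <<'E'
import numpy as np
g=np.linspace(2.13,0,21);X=-10.5*np.sin(g);Y=10.5*np.cos(g)
print([[round(a,2),round(-b,2)] for a,b in zip(np.diff(X),np.diff(Y))])
E
```

```text
[[np.float64(-0.54), np.float64(-0.98)], [np.float64(-0.43), np.float64(-1.03)], [np.float64(-0.32), np.float64(-1.07)], [np.float64(-0.21), np.float64(-1.1)], [np.float64(-0.09), np.float64(-1.11)], [np.float64(0.03), np.float64(-1.12)], [np.float64(0.15), np.float64(-1.11)], [np.float64(0.27), np.float64(-1.09)], [np.float64(0.38), np.float64(-1.05)], [np.float64(0.49), np.float64(-1.01)], [np.float64(0.59), np.float64(-0.95)], [np.float64(0.69), np.float64(-0.88)], [np.float64(0.78), np.float64(-0.8)], [np.float64(0.86), np.float64(-0.71)], [np.float64(0.93), np.float64(-0.62)], [np.float64(0.99), np.float64(-0.52)], [np.float64(1.04), np.float64(-0.41)], [np.float64(1.08), np.float64(-0.29)], [np.float64(1.1), np.float64(-0.18)], [np.float64(1.12), np.float64(-0.06)]]
```

```bash
python3 -m jog '[[-0.54,-0.98,0,0,0,0,-1],[-0.43,-1.03,0,0,0,0,-1],[-0.32,-1.07,0,0,0,0,-1],[-0.21,-1.1,0,0,0,0,-1],[-0.09,-1.11,0,0,0,0,-1],[0.03,-1.12,0,0,0,0,-1],[0.15,-1.11,0,0,0,0,-1],[0.27,-1.09,0,0,0,0,-1],[0.38,-1.05,0,0,0,0,-1],[0.49,-1.01,0,0,0,0,-1],[0,0,0,0,0,0,-1]]'; python3 st.py 12
```

```text
time: 28.02
ee_pos: [0.5275, -0.0412, 0.0864]
eef_rot: [0.651, 0.759, -0.001, -0.0]
ft_force: [0.3, -0.8, -1.1]
width: 0.0156
tcp bay [-0.105  -0.0383  0.0864]
grasp bay [-0.105  -0.0384  0.0944]
tip bay [-0.105  -0.0383  0.0754]
lean -0.0001 yaw 1.723 F [-0.6 -0.7 -0.9] w 0.0155 t 28.125
```

View pics/S12.png

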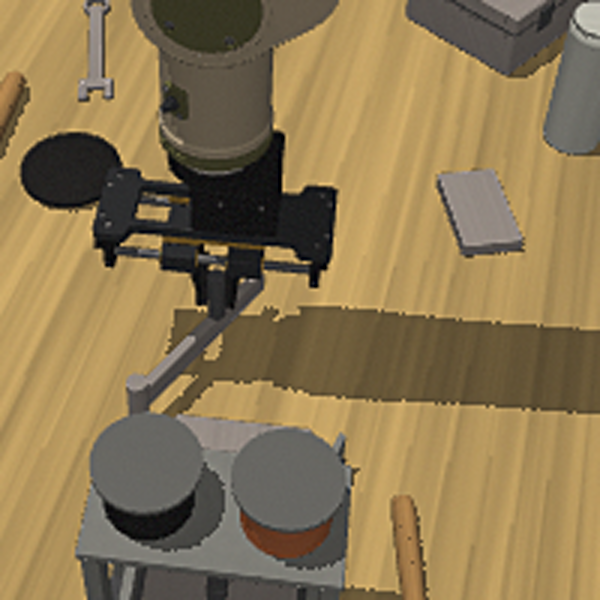

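```bash
python3 -m jog '[[0.59,-0.95,0,0,0,0,-1],[0.69,-0.88,0,0,0,0,-1],[0.78,-0.8,0,0,0,0,-1],[0.86,-0.71,0,0,0,0,-1],[0.93,-0.62,0,0,0,0,-1],[0.99,-0.52,0,0,0,0,-1],[1.04,-0.41,0,0,0,0,-1],[1.08,-0.29,0,0,0,0,-1],[0,0,0,0,0,0,-1]]'; python3 st.py 13;  python3 -m jog '[[0.55,-0.09,0,0,0,0,-1],[0.55,-0.09,0,0,0,0,-1],[0,0,0,0,0,0,-1]]';  python3 -m jog '[[0.5,-0.03,0,0,0,0,-1],[0.4,-0.03,0,0,0,0,-1],[0,0,0,0,0,0,-1]]'; python3 st.py 14
```

```text
time: 29.25
ee_pos: [0.4674, 0.0213, 0.0866]
eef_rot: [0.651, 0.759, 0.001, 0.0]
ft_force: [9.1, 1.5, -13.4]
width: 0.0153
tcp bay [-0.0342  0.0123  0.0866]
grasp bay [-0.0342  0.0123  0.0946]
tip bay [-0.0342  0.0123  0.0756]
lean 0.0007 yaw 1.724 F [  8.7   2.9 -12.6] w 0.0151 t 29.35
time: 29.72
ee_pos: [0.4648, 0.0314, 0.0867]
eef_rot: [0.651, 0.759, 0.002, 0.001]
ft_force: [12.6, 1.4, -16.6]
width: 0.0155
time: 30.1
ee_pos: [0.4641, 0.0359, 0.0872]
eef_rot: [0.652, 0.758, 0.001, 0.003]
ft_force: [16.7, -12.7, -13.6]
width: 0.0155
tcp bay [-0.0189  0.0133  0.0872]
grasp bay [-0.0188  0.0134  0.0952]
tip bay [-0.0189  0.0133  0.0762]
lean -0.004 yaw 1.72 F [ 16.6 -11.6 -14.8] w 0.0154 t 30.2
```

View pics/S14.png

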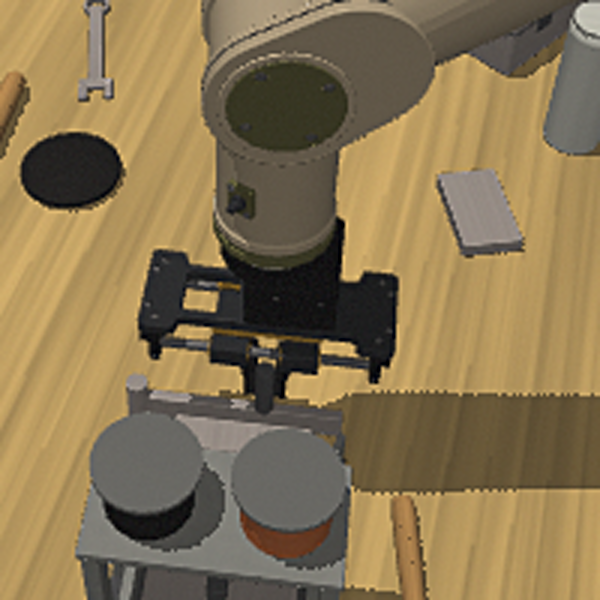

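View pics/T14.png

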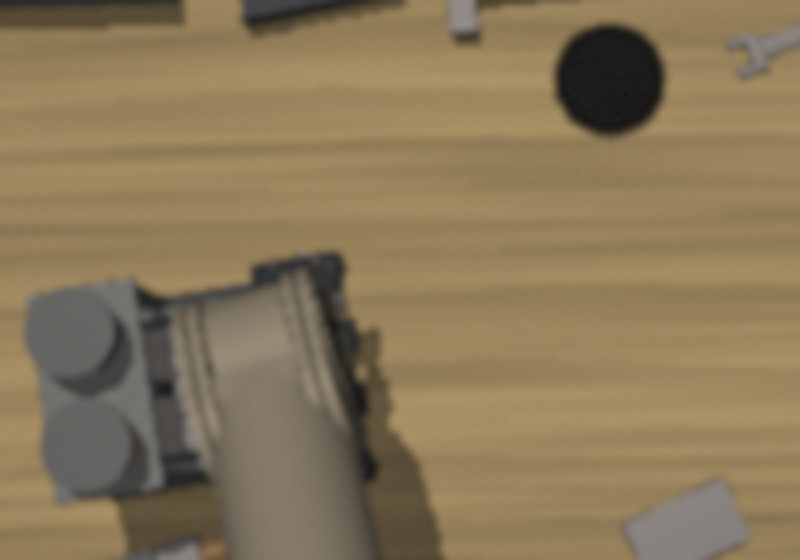

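```bash
python3 -m jog '[[0,0.25,0,0,0,0,-1],[0,0,0.1,0,0,0,-1]]'; python3 -m jog '[[0.15,0,0,0,0,0,-1],[0.15,0,0,0,0,0,-1],[0,0,0,0,0,0,-1]]'; python3 st.py 15
```

```text
time: 30.45
ee_pos: [0.4643, 0.0359, 0.0867]
eef_rot: [0.652, 0.758, -0.002, 0.002]
ft_force: [-6.4, -14.7, 21.1]
width: 0.0154
time: 30.82
ee_pos: [0.464, 0.0374, 0.0867]
eef_rot: [0.653, 0.758, -0.002, 0.003]
ft_force: [-0.6, -20.3, 10.0]
width: 0.0155
tcp bay [-0.0173  0.0132  0.0867]
grasp bay [-0.0173  0.0132  0.0947]
tip bay [-0.0174  0.0132  0.0757]
lean -0.0068 yaw 1.7191 F [ -1.6 -20.1   9.6] w 0.0157 t 30.925
```

```bash
python3 -m jog '[[-0.15,0,-0.1,0,0,0,-1],[0,0,0,0,0,0,0],[0,0,0,0,0,0,0],[0,0,0,0,0,0,0],[0,0,0,0,0,0,0],[0,0,-1,0,0,0,0],[0,0,-2,0,0,0,0],[0,0,-3,0,0,0,0],[0,0,-3,0,0,0,0],[-3,0,-1,0,0,0,0],[-4,0,0,0,0,0,0],[-4,0,0,0,0,0,0],[-5,0,0,0,0,0,0],[-5,0,0,0,0,0,0],[0,0,0,0,0,0,0],[0,0,0,0,0,0,0]]'; python3 st.py 16
python3 - <<'E'
from bench import r
from h import *
T=r.camera("top");S=r.camera("side")
P=bayp(.4745,.0565,1.722,0.0)[-2:]
overlay(T,P,(190,200,260,280),8,"pics/tz.png");overlay(S,P,(215,250,345,390),4,"pics/sz.png")
for t in ("wirebrush","flapdisc"):
  print(t,[(d["score"],d["rect"]) for p in(S,T) for d in r.search_frame(p,t)[:1]])
E
```

```text
time: 32.92
ee_pos: [0.4956, -0.1661, 0.187]
eef_rot: [0.651, 0.759, 0.0, -0.0]
ft_force: [0.1, 0.4, -0.5]
width: 0.0437
tcp bay [-0.2227  0.0125  0.187 ]
grasp bay [-0.2227  0.0125  0.195 ]
tip bay [-0.2227  0.0125  0.176 ]
lean 0.0 yaw 1.7245 F [0.2 0.3 0.6] w 0.0437 t 33.025
wirebrush [(0.56, [334.9, 313.8, 356.7, 401.6]), (0.61, [160.6, 277.0, 214.8, 303.1])]
flapdisc [(0.67, [213.5, 192.4, 244.2, 218.8]), (0.7, [278.4, 153.6, 305.7, 183.5])]
```

View pics/tz.png

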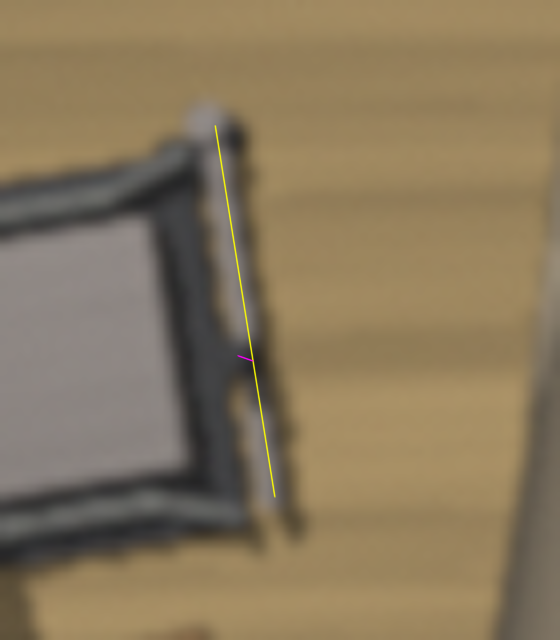

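View pics/sz.png

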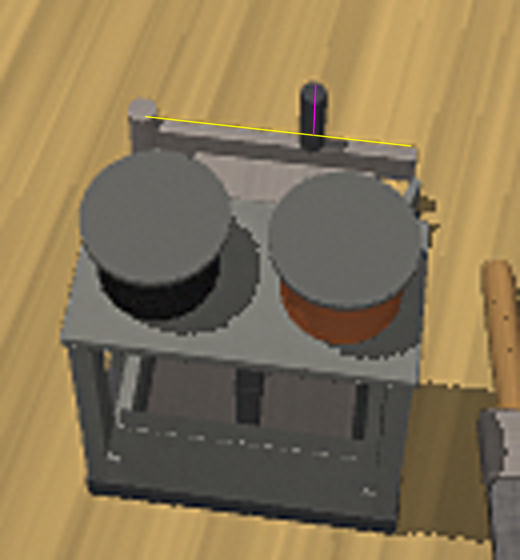

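View pics/T16.png

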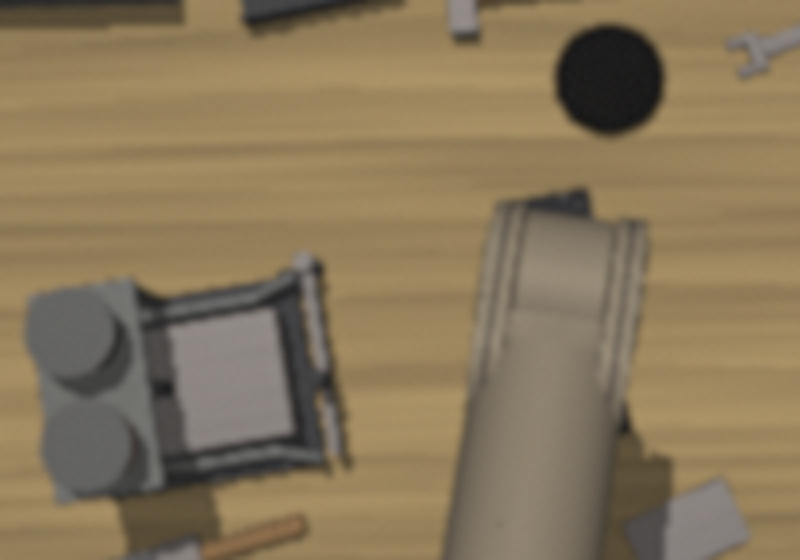

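```bash
python3 -c "
from bench import r
print(r.close_job())"
```

```text
the job is handed in; nothing more can be done
None
```

The case is stowed in the bay and the gate is shut. I handed the job in at about 33 s; the handover gives no verdict, so what follows is only what my own checks showed.

**What I did:**
- I pinched the handle, tipped the nose up and dragged the case until its front edge rested on the deck.
- I pulled it over the step with the gripper leaned back to clear the hood, then released it.
- I pushed the rear face with both fingers until the force rose from about 4 N to over 12 N at the back stop.
- I gripped the gate's post and swung the gate shut until it pressed on its stop at about 20 N, then backed the arm clear.

**Last checks:**
- **Case:** the tail measured at bay x of about 16 mm (15 mm is fully home), and the case sat about 3 mm off the middle line. It looked level in the picture.
- **Gate:** in the top picture the bar lines up with the shut position to about 0.01 rad (within 0.03 rad at most).
- **Disc and brush:** neither moved visibly. The network's boxes shifted by up to about 3 pixels, which I put down to its noise.
- **Force:** the highest wrist forces I read were roughly 25 N.

**What disagreed:** during the first drag the tight grip kept the case from pivoting, so its tail hung about 10 mm up. I eased the grip over the deck edge until the tail came down. The picture then put the tail at about 0 and the nose about 28 mm high and 28 mm past the edge, and I held it there for more than 0.2 s.

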